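Clear the plate and stack the cast ingots crosswise

ROBOT

A 7-joint arm with a two-finger parallel gripper is mounted at the origin on a cart in front of the work surface, level with it; the furniture and walls round the work are solid. World frame = base frame: x ahead of the robot, y to its left, z up, the work surface at z = 0. Lengths are in m, angles in rad, forces in N, time in s.
With the tool pointing down it reaches from about 0.4 to 0.85 m from the base axis. Payload 10.4 kg.
Tool frame: the origin (TCP) lies on the centre line of the jaws, within the pads' length; the fingertips stand 17 mm ahead of it and the grasp point (between the pads) lies 2 mm behind it; z points along the fingers, y is the line along which they close (so a half turn about z gives the same grasp; the last joint's range is limited). The gripper opens to 85 mm and grips with 20 to 120 N. Pads are 22 mm wide; open, the fingers measure 114 mm over their backs; the gripper's body (76 mm by 85 mm) begins 54 mm behind the grasp point. The pads swing forward as they close: fully open they stand 13 mm farther back than shut.
Start: joints at [-1.354, 0.332, -0.065, 1.46, 0.022, 1.35, -0.088], TCP at [0.148, 0.607, 0.248] pointing down, gripper open.
Joint ranges: [-2.6, 2.6], [-0.5, 2.12], [-1.47, 1.34], [0.16, 2.42], [-1.27, 4.41], [0.06, 2.06], [-2.6, 2.6]. Speed limits (rad/s): [2.22, 2.22, 2.79, 2.79, 3.14, 3.14, 3.14].

INTERFACE

Orientations are given as a unit quaternion [x, y, z, w].
In Python, from workcell import get_obs, optics, job gives the robot as it stands. The module is installed in compiled form; this text tells all that it offers.
- The arm moves only by the tool send_rows, never from a script. Its argument "plan" is a list that holds one entry, the list of rows, each a list of 7 numbers: the turn, a rotation vector about the tool's x, y, z in units of 1.5 rad (1.0 is 1.5 rad), then the shift along the tool's x, y, z in units of 20 cm (1.0 is 20 cm), then the opening, from 0 (shut) to 1 (fully open). A call has 1 to 20 rows; each row shifts and turns the commanded pose from where the row before left it, along the tool's axes as they then stand; what a row does not reach is not made up. A row lasts 1/12 s, in which the tool goes at most 41.7 mm and 7.16 degrees, less where a joint would pass 70% of its speed; a pose out of reach is approached as far as the arm can. A call with a number of a shift or a turn outside -1 to 1 is refused whole. A call with a gripper value outside its range is refused whole. The fingers move at their own pace and stop on an object; "squeeze" is the grip in N (left out, the last holds). Time passes only in rows, so rows that do not move let the fingers close. It gives the time, the measured TCP pose, the force, the opening and the grip force at its end, in the units of the state.
- get_obs(): the state, without advancing time (a new reading comes with each control period).
- optics.camera(name): name is "scene" or "top" or "wrist"; returns the picture (400x640x3 uint8, red, green, blue); there is no depth.
- optics.get_calibration(name): a dict with "intrinsics" (3x3 intrinsics, pixels), "world_from_camera" (4x4, takes a point from camera to world coordinates); the wrist camera has in their place "T_tool_cam" (4x4, takes a point from camera to tool coordinates, whose origin is the TCP and whose axes are the flange's). Camera axes: x right, y up, looking along -z (the intrinsics and any distortion apply to the point x, -y, -z); pixel columns grow to the right and rows downward; lengths in m; the calibration is good to about 2 mm. A picture is of the moment at which its call begins: read the wrist's pose just before it. get_calibration takes no time and is no camera call.
- job.hand_in(): hands the job in; it is judged then, once.
The state is a dict: "clock": time; "joint_pos": joint angles; "joint_velocities": joint speeds; "tau": joint torques, N m; "position": TCP position; "ee_rot": TCP orientation; "ft_force": force on the tool from outside, world axes, zero at the start; "torque": the same for the moment, N m; "grip_width": opening from 0.0 (shut) to 1.0 (fully open); "grasp_force": force on a finger pad.
Only numpy, scipy, OpenCV 4.12 (cv2) and the standard library are available. Lean on these libraries where they do the work, as an engineer would, in place of code of your own. Each camera call takes 0.05 s, during which the arm holds its last target. There are 200 camera calls.

TASK

First sweep every loose chip off the stacking plate with the scraper block, not with the fingers. Then stack all the ingots inside the outlined square on the plate in flat layers of two nested close side by side, in each layer one ingot broad face down and the other, just as it lies, broad face up: the bottom layer points towards the catch tray, each further layer lies crosswise to the one below, and the last may be a single ingot. Leave the scraper block standing upright in the middle of its rubber mat, and the tape rolls where they are.

Things in the scene. Friction and masses are not known exactly. Their poses are not given: they have to be found in the camera images.
- plate: Fixed steel stacking plate, 140 mm (its own x, roughly away from the robot) by 150 mm (y), top 25 mm above the bench, flat without rims, with an 86 mm square outlined in its middle. A grey catch tray, rim 18 mm high, runs along its far edge (x = +70 to +129 mm). Origin: plate centre at bench height; z up.
- mat: Fixed black rubber mat, 80 mm (its x) by 150 mm (y), 3 mm thick, the scraper's resting place. Origin: centre of its underside.
- scraper: Loose wooden scraper block, 0.3 kg, stands upright on the mat. Foot 56 mm thick (its x), 124 mm long (y), 24 mm high, with a steel edge along both long sides, flush with its flat underside; above it a grip rib 22 mm thick (x), 90 mm long (y), from 24 to 58 mm high. Origin: centre of the underside, z up. It pushes with either long side.
- ingot_1: Ingot lying BROAD face down (narrow face up). Bare cast-metal bar, 66 mm long (its own x), 28 mm high (z), trapezoid in section: one long face 44 mm broad, the other 26 mm, flanks leaning 18 degrees, end faces upright and flat: grip it from above by these. About 0.3 kg. Origin: centre of the underside as it lies at the start, z up.
- ingot_2: Ingot lying BROAD face down (narrow face up). Bare cast-metal bar, 66 mm long (its own x), 28 mm high (z), trapezoid in section: one long face 44 mm broad, the other 26 mm, flanks leaning 18 degrees, end faces upright and flat: grip it from above by these. About 0.3 kg. Origin: centre of the underside as it lies at the start, z up.
- ingot_3: Ingot lying BROAD face down (narrow face up). Bare cast-metal bar, 66 mm long (its own x), 28 mm high (z), trapezoid in section: one long face 44 mm broad, the other 26 mm, flanks leaning 18 degrees, end faces upright and flat: grip it from above by these. About 0.3 kg. Origin: centre of the underside as it lies at the start, z up. Absent in some starts.
- ingot_4: Ingot lying upside down: NARROW face down, BROAD face up, its flanks overhang. Bare cast-metal bar, 66 mm long (its own x), 28 mm high (z), trapezoid in section: one long face 44 mm broad, the other 26 mm, flanks leaning 18 degrees, end faces upright and flat: grip it from above by these. About 0.3 kg. Origin: centre of the underside as it lies at the start, z up.
- ingot_5: Ingot lying upside down: NARROW face down, BROAD face up, its flanks overhang. Bare cast-metal bar, 66 mm long (its own x), 28 mm high (z), trapezoid in section: one long face 44 mm broad, the other 26 mm, flanks leaning 18 degrees, end faces upright and flat: grip it from above by these. About 0.3 kg. Origin: centre of the underside as it lies at the start, z up.
- ingot_6: Ingot lying upside down: NARROW face down, BROAD face up, its flanks overhang. Bare cast-metal bar, 66 mm long (its own x), 28 mm high (z), trapezoid in section: one long face 44 mm broad, the other 26 mm, flanks leaning 18 degrees, end faces upright and flat: grip it from above by these. About 0.3 kg. Origin: centre of the underside as it lies at the start, z up. Absent in some starts.
- chip_1: Loose casting chip of bare metal, about 24 x 18 x 8 mm, 15 g, on the plate at the start. Two to four are present. Origin: underside, near its middle.
- chip_2: Loose casting chip of bare metal, about 24 x 18 x 8 mm, 15 g, on the plate at the start. Two to four are present. Origin: underside, near its middle.
- chip_3: Loose casting chip of bare metal, about 24 x 18 x 8 mm, 15 g, on the plate at the start. Two to four are present. Origin: underside, near its middle.
- chip_4: Loose casting chip of bare metal, about 24 x 18 x 8 mm, 15 g, on the plate at the start. Two to four are present. Origin: underside, near its middle.
- tape_roll: Bystander: roll of yellow tape lying flat, 62 mm across, 17 mm high. Origin: centre of its underside.
- amber_roll: Bystander: roll of amber tape lying flat, 68 mm across, 16 mm high. Origin: centre of its underside. (Fixed obstacles: a 183 mm high box at x 0.54 to 0.76, y 0.21 to 0.37; a 260 mm high cabinet at x 0.47 to 0.72, y 0.40 to 0.57; a 98 mm high vice at x 0.42 to 0.61, y -0.27 to -0.12.)
Mind the look-alikes: they are no part of the job. What is shaped like the ingot_5 but blue is not meant.

How it is judged:
By the outcome, as a careful person would: the job done as asked, in the order asked, and still so for the second after the job is handed in, with the robot touching nothing.
Of ingot_3, ingot_6 only 1 to 2 are there at a start; the rules pass over those that are not, and their reading is None.
Of chip_1, chip_2, chip_3, chip_4 only 2 to 4 are there at a start; the rules pass over those that are not, and their reading is None.
At some moment in a run one of scraper may be knocked a few centimetres aside while the robot is not near it.
Once in a run the grip may slacken for a moment while it holds something.
It also fails if it takes over 192 s, if anything falls off the work surface, if the arm or the gripper's body presses on something with over 40 N, if the wrist force passes 120 N, or if a joint passes its speed limit or range.

## Working session

There is one attempt and no reset: what is moved stays moved. The work goes in short steps, Python scripts to look and compute and a tool call to move; the robot and the scene stay as the last step left them, time stands still between calls to the robot, and variables do not carry over. Pictures are saved under pics/ and viewed, at most 14 in all, crops included, and the job is handed in when it is done.

Besides the shell and the picture viewer there is one more tool, called after ">>>" by a JSON object that holds its "name" and its "arguments", one argument or row to a line. send_rows: Moves the arm, as the interface text tells. Its arguments: {"type":"object","properties":{"plan":{"type":"array"},"squeeze":{"type":"number"}},"required":["plan"]}

```bash
mkdir -p pics
python3 - <<'E'
from workcell import get_obs, optics, job
import cv2,numpy as np
np.set_printoptions(precision=4,suppress=True)
o=get_obs()
for k,v in o.items(): print(k,np.array(v))
for n in("scene","top"):
    im=optics.camera(n); cv2.imwrite(f"pics/{n}0.png",im[:,:,::-1])
for n in("scene","top","wrist"): print(n,optics.get_calibration(n))
E
```

```text
clock 0.0
joint_pos [-1.3536  0.3329 -0.0647  1.4609  0.0216  1.3499 -0.0885]
joint_velocities [-0.001   0.0012  0.0013  0.0003 -0.0005 -0.0002 -0.0018]
tau [ -0.     -62.5469   0.049  -39.1598   0.0162   0.0102   0.    ]
position [0.1484 0.6068 0.2475]
ee_rot [ 0.1196  0.9928 -0.0007 -0.0001]
ft_force [-1.0712 -1.2703 -0.2749]
torque [-0.0426  0.0261  0.0225]
grasp_force 0.0
grip_width 0.9993740168532689
scene {'intrinsics': array([[374.3908,   0.    , 316.9515],
       [  0.    , 374.3908, 205.0839],
       [  0.    ,   0.    ,   1.    ]]), 'world_from_camera': array([[ 0.5906,  0.6286, -0.506 ,  0.1095],
       [-0.807 ,  0.4571, -0.374 , -0.2614],
       [-0.0038,  0.6293,  0.7772,  0.7904],
       [ 0.    ,  0.    ,  0.    ,  1.    ]])}
top {'intrinsics': array([[497.2666,   0.    , 317.1462],
       [  0.    , 497.2666, 203.2898],
       [  0.    ,   0.    ,   1.    ]]), 'world_from_camera': array([[-0.0242,  0.9783, -0.2059,  0.2986],
       [-0.9997, -0.0252, -0.0022,  0.1243],
       [-0.0074,  0.2057,  0.9786,  1.4573],
       [ 0.    ,  0.    ,  0.    ,  1.    ]])}
wrist {'intrinsics': array([[354.5225,   0.    , 320.8171],
       [  0.    , 354.5225, 198.3401],
       [  0.    ,   0.    ,   1.    ]]), 'T_tool_cam': array([[ 0.0004,  0.953 ,  0.303 ,  0.077 ],
       [ 1.    , -0.0005,  0.0005,  0.0003],
       [ 0.0006,  0.303 , -0.953 , -0.1261],
       [ 0.    ,  0.    ,  0.    ,  1.    ]])}
```

View pics/scene0.png

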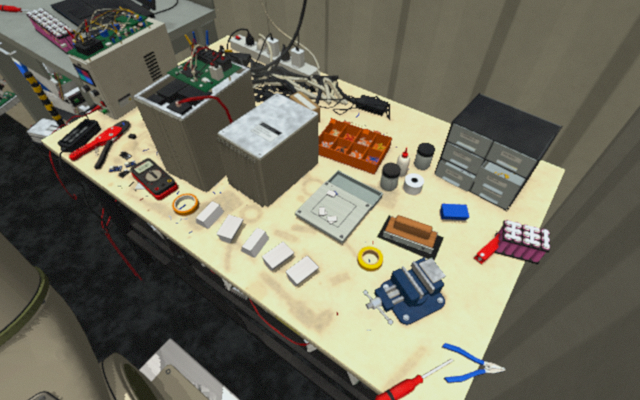

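View pics/top0.png

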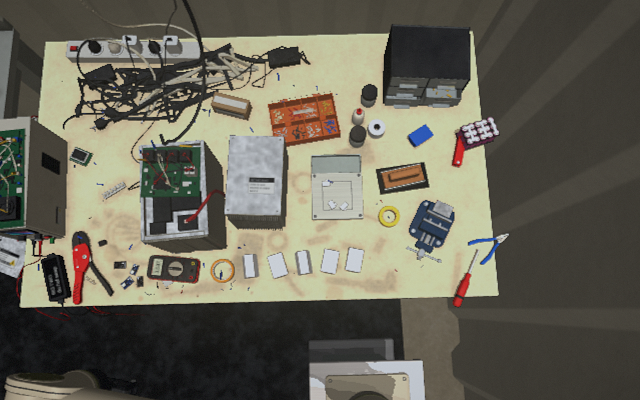

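The top view shows the five pale ingots at about (250,265), (278,265), (303,262), (329,261) and (354,259). The plate is at (337,190), with the tray above it. The scraper and mat are at (402,178). The look-alikes are the blue bar at (420,135) and the brown block at (231,105).

```bash
cat > h.py <<'E'
from workcell import get_obs, optics, job
import cv2,numpy as np
from scipy.spatial.transform import Rotation as R
np.set_printoptions(precision=4,suppress=True)
def camT(n,o=None):
    c=optics.get_calibration(n)
    if n!="wrist": return c["intrinsics"],c["world_from_camera"]
    o=o or get_obs(); T=np.eye(4); T[:3,:3]=R.from_quat(o["ee_rot"]).as_matrix(); T[:3,3]=o["position"]
    return c["intrinsics"],T@c["T_tool_cam"]
def unproj(n,uv,z,o=None):
    K,T=camT(n,o); uv=np.atleast_2d(uv).astype(float)
    d=np.c_[(uv[:,0]-K[0,2])/K[0,0],-(uv[:,1]-K[1,2])/K[1,1],-np.ones(len(uv))]@T[:3,:3].T
    z=np.broadcast_to(z,len(uv)); return T[:3,3]+d*((z-T[2,3])/d[:,2])[:,None]
def proj(n,P,o=None):
    K,T=camT(n,o); p=(np.atleast_2d(P)-T[:3,3])@T[:3,:3]
    return np.c_[K[0,0]*p[:,0]/-p[:,2]+K[0,2],K[1,1]*p[:,1]/p[:,2]+K[1,2]]
def snap(n,f):
    o=get_obs(); im=optics.camera(n)[:,:,::-1].copy(); cv2.imwrite("pics/"+f,im); return o,im
E
python3 - <<'E'
from h import *
for uv in [(250,265),(278,265),(303,262),(329,261),(354,259)]: print(unproj("top",uv,.028))
print(unproj("top",(337,197),.025),unproj("top",(402,178),.05))
a=cv2.imread("pics/top0.png")[235:295,225:385]; b=cv2.imread("pics/top0.png")[140:230,300:440]
cv2.imwrite("pics/c1.png",np.vstack([cv2.resize(a,(800,300),interpolation=2),cv2.resize(b[:, :140],(466,300),interpolation=2) if 0 else cv2.resize(b,(800,300)[:0] or (467,300),interpolation=2) @ np.eye(3) if 0 else cv2.copyMakeBorder(cv2.resize(b,(467,300),interpolation=2),0,0,0,333,0)]))
E
```

```text
[[0.4235 0.3243 0.028 ]]
[[0.4216 0.244  0.028 ]]
[[0.4283 0.1723 0.028 ]]
[[0.4293 0.0977 0.028 ]]
[[0.4333 0.0259 0.028 ]]
[[0.6173 0.0686 0.025 ]] [[ 0.6636 -0.1219  0.05  ]]
```

View pics/c1.png

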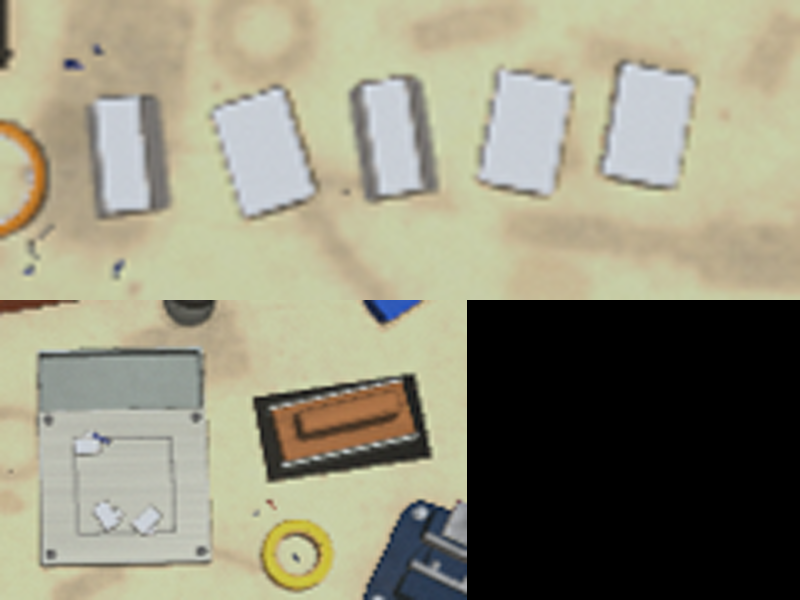

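>>> {"name": "send_rows", "arguments": {
  "plan": [
    [[0,0,0,0,0,-0.17,1],[0,0,0,0,0,-0.17,1],[0,0,0,0,0,-0.17,1],[0,0,0,-0.158,-0.111,0,1],[0,0,0,-0.158,-0.111,0,1],[0,0,0,-0.158,-0.111,0,1],[0,0,0,-0.158,-0.111,0,1],[0,0,0,-0.158,-0.111,0,1],[0,0,0,-0.158,-0.111,0,1],[0,0,0,-0.158,-0.111,0,1],[0,0,0,-0.158,-0.111,0,1],[0,0,0,-0.158,-0.111,0,1],[0,0,0,-0.158,-0.111,0,1],[0,0,0,-0.158,-0.111,0,1],[0,0,0,-0.158,-0.111,0,1],[0,0,0,-0.158,-0.111,0,1],[0,0,0,-0.158,-0.111,0,1],[0,0,0,-0.158,-0.111,0,1]]
  ]
}}

```text
clock: 1.6
position: [0.5306, 0.1694, 0.3502]
ee_rot: [0.119, 0.993, 0.0, -0.0]
ft_force: [0.7, 0.6, -0.6]
grip_width: 1.001
grasp_force: 0.0
```

>>> {"name": "send_rows", "arguments": {
  "plan": [
    [[0,0,0.081,0,0,0,1],[0,0,0.081,0,0,0,1],[0,0,0.081,0,0,0,1],[0,0,0.081,0,0,0,1],[0,0,0.081,0,0,0,1],[0,0,0.081,0,0,0,1],[0,0,0.081,0,0,0,1],[0,0,0.081,0,0,0,1],[0,0,0.081,0,0,0,1],[0,0,0.081,0,0,0,1],[0,0,0.081,0,0,0,1],[0,0,0,0,0,0,1],[0,0,0,0,0,0,1],[0,0,0,0,0,0,1]]
  ]
}}

```text
clock: 2.77
position: [0.5297, 0.1711, 0.3501]
ee_rot: [0.708, 0.707, -0.0, -0.0]
ft_force: [-0.4, 0.0, 0.2]
grip_width: 1.002
grasp_force: 0.0
```

Run:
```python
from h import *
o,im=snap("wrist","w1.png"); print(o["position"],R.from_quat(o["ee_rot"]).as_matrix(),o["joint_pos"],o["clock"])
import pickle; pickle.dump(o,open("w1.pkl","wb"))
```

```text
[0.5297 0.1711 0.3501] [[ 0.0012  1.     -0.0003]
 [ 1.     -0.0012 -0.0001]
 [-0.0001 -0.0003 -1.    ]] [-0.818   0.1442  0.4823  1.499  -0.0669  1.5151 -0.3374] 2.7667
```

View pics/w1.png

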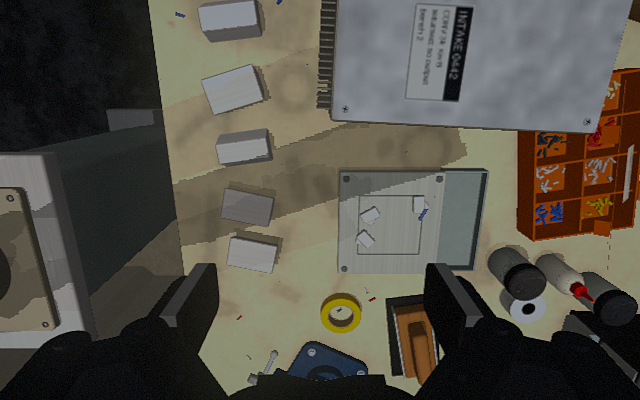

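The wrist view shows the ingots in a column at about (231,20), (233,89), (244,146), (248,206) and (253,254). The plate spans (338-445, 170-273) with chips at (370,215), (365,239) and (419,205). The tray is at (465,220), the scraper at (420,335) partly behind a finger, and the yellow roll at (340,313).

```bash
cat >> h.py <<'E'
from scipy.optimize import minimize
def prism(p,up,L=.066,H=.028,z0=0.):
    wb,wt=(.026,.044) if up else (.044,.026)
    V=np.array([[sx*L/2,sy*w/2,z] for z,w in((0,wb),(H,wt)) for sx in(-1,1) for sy in(-1,1)])
    c,s=np.cos(p[2]),np.sin(p[2]); V[:,:2]=V[:,:2]@np.array([[c,s],[-s,c]]); return V+[p[0],p[1],z0]
def fit(n,o,mask,p0,V,S=4):
    uv=proj(n,V(p0),o); a=np.floor(uv.min(0)-12).astype(int).clip(0); b=np.ceil(uv.max(0)+12).astype(int)
    m=cv2.resize(mask[a[1]:b[1],a[0]:b[0]].astype(np.float32),None,fx=S,fy=S,interpolation=1)
    def cost(q):
        p=np.array(p0)+np.array(q)*[.01,.01,.1]; r=np.zeros(m.shape,np.float32)
        h=cv2.convexHull(((proj(n,V(p),o)-a+.5)*S-.5).astype(np.float32))
        cv2.fillConvexPoly(r,np.round(h*16).astype(np.int32),1,shift=4); return 1-np.minimum(r,m).sum()/np.maximum(r,m).sum()
    best=min((minimize(cost,[dx,dy,t],method="Nelder-Mead",options=dict(initial_simplex=np.array([dx,dy,t])+.6*np.r_[np.zeros((1,3)),np.eye(3)],xatol=.01,fatol=1e-4)) for dx,dy in((0,0),(.4,-.4)) for t in(-2,0,2)),key=lambda r:r.fun)
    return np.array(p0)+best.x*[.01,.01,.1],best.fun
def sat(im,t): return cv2.cvtColor(im,cv2.COLOR_BGR2HSV)[...,1]<t
E
python3 - <<'E'
from h import *
import pickle; o=pickle.load(open("w1.pkl","rb")); im=cv2.imread("pics/w1.png"); hs=cv2.cvtColor(im,cv2.COLOR_BGR2HSV)
for u,v in [(231,20),(233,89),(244,146),(248,206),(253,254),(244,160),(300,60),(300,150),(200,150),(300,230),(205,220)]: print((u,v),hs[v,u])
m=sat(im,45).astype(np.float32); top=cv2.imread("pics/top0.png"); mt=sat(top,45).astype(np.float32)
for uv,up,c in [((231,20),0,(.4235,.3243)),((233,89),1,(.4216,.244)),((244,146),0,(.4283,.1723)),((248,206),1,(.4293,.0977)),((253,254),1,(.4333,.0259))]:
    p0=[*c,0]
    print(up,c,*fit("wrist",o,m,p0,lambda p:prism(p,up)),*fit("top",None,mt,p0,lambda p:prism(p,up)))
cv2.imwrite("pics/c2.png",np.hstack([cv2.resize(im[160:290,330:500],None,fx=3.5,fy=3.5,interpolation=2)[:450]]))
E
```

```text
(231, 20) [108  20 152]
(233, 89) [ 83   7 148]
(244, 146) [ 68   7 147]
(248, 206) [18 13 98]
(253, 254) [  0  11 145]
(244, 160) [ 10  14 112]
(300, 60) [ 20  63 133]
(300, 150) [ 20  67 111]
(200, 150) [ 21  65 145]
(300, 230) [ 23  58 146]
(205, 220) [18 69 93]
0 (0.4235, 0.3243) [0.4234 0.3252 0.1168] 0.03495711088180542 [0.4235 0.328  0.1183] 0.20382267236709595
1 (0.4216, 0.244) [0.4223 0.2438 0.2891] 0.04604148864746094 [0.4231 0.2473 0.2809] 0.2043812870979309Traceback (most recent call last):
  File "<stdin>", line 7, in <module>
  File "h.py", line 31, in fit
    best=min((minimize(cost,[dx,dy,t],method="Nelder-Mead",options=dict(initial_simplex=np.array([dx,dy,t])+.6*np.r_[np.zeros((1,3)),np.eye(3)],xatol=.01,fatol=1e-4)) for dx,dy in((0,0),(.4,-.4)) for t in(-2,0,2)),key=lambda r:r.fun)
  File "h.py", line 31, in <genexpr>
    best=min((minimize(cost,[dx,dy,t],method="Nelder-Mead",options=dict(initial_simplex=np.array([dx,dy,t])+.6*np.r_[np.zeros((1,3)),np.eye(3)],xatol=.01,fatol=1e-4)) for dx,dy in((0,0),(.4,-.4)) for t in(-2,0,2)),key=lambda r:r.fun)
              ~~~~~~~~^^^^^^^^^^^^^^^^^^^^^^^^^^^^^^^^^^^^^^^^^^^^^^^^^^^^^^^^^^^^^^^^^^^^^^^^^^^^^^^^^^^^^^^^^^^^^^^^^^^^^^^^^^^^^^^^^^^^^^^^^^^^^^^^^^^^^^^^^^^^^^^^
    res = _minimize_neldermead(fun, x0, args, callback, bounds=bounds,
                               **options)
    fxr = func(xr)
    fx = function(np.copy(x), *(wrapper_args + args))
  File "h.py", line 29, in cost
    h=cv2.convexHull(((proj(n,V(p),o)-a+.5)*S-.5).astype(np.float32))
                       ~~~~^^^^^^^^^^
  File "h.py", line 15, in proj
    K,T=camT(n,o); p=(np.atleast_2d(P)-T[:3,3])@T[:3,:3]
        ~~~~^^^^^
  File "h.py", line 6, in camT
    c=optics.get_calibration(n)
ValueError: time passes only in moves, steps and waits
```

```bash
python3 - <<'E'
s=open("h.py").read().replace('    c=optics.get_calibration(n)\n','    c=CAL[n]\n').replace('def camT','import pickle,os\nif not os.path.exists("cal.pkl"): pickle.dump({n:optics.get_calibration(n) for n in("scene","top","wrist")},open("cal.pkl","wb"))\nCAL=pickle.load(open("cal.pkl","rb"))\ndef camT',1)
open("h.py","w").write(s)
E
cat > meas.py <<'E'
from h import *
o=pickle.load(open("w1.pkl","rb")); im=cv2.imread("pics/w1.png")
m=sat(im,45).astype(np.float32)
res=[]
for up,c in [(0,(.4235,.3243)),(1,(.4216,.244)),(0,(.4283,.1723)),(1,(.4293,.0977)),(1,(.4333,.0259))]:
    r=fit("wrist",o,m,[*c,0],lambda p:prism(p,up)); print(up,*r); res.append((up,r[0]))
pickle.dump(res,open("ing.pkl","wb"))
cv2.imwrite("pics/c2.png",cv2.resize(im[160:290,330:500],None,fx=4.5,fy=4.5,interpolation=2))
E
python3 meas.py
```

```text
0 [0.4234 0.3252 0.1168] 0.03495711088180542
1 [0.4223 0.2438 0.2891] 0.04604148864746094
0 [0.4296 0.1696 0.14  ] 0.04770547151565552
1 [ 0.4305  0.0933 -0.2166] 0.051779210567474365
1 [ 0.4324  0.022  -0.2179] 0.09125548601150513
```

View pics/c2.png

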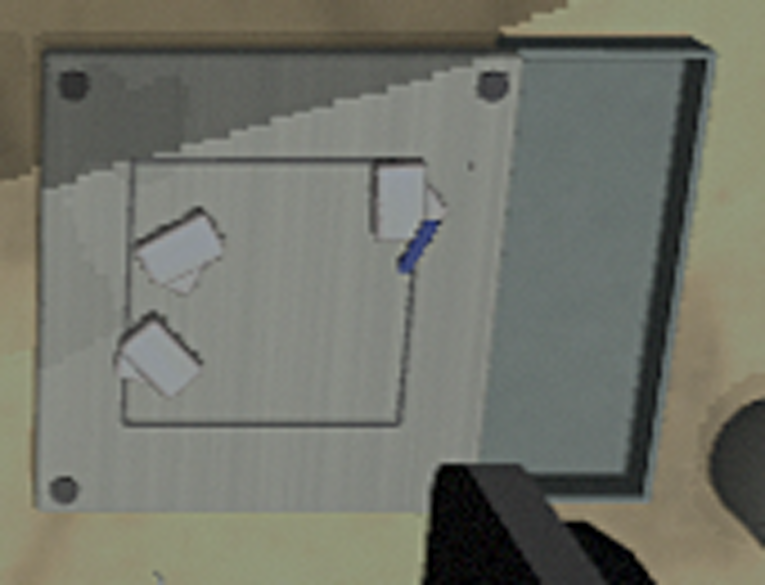

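The crop shows the outlined square with corners (132,158), (423,158), (398,424) and (124,424). There are three chips, at (180,250), (160,355) and (402,200), and a tiny blue bit at (420,245).

Run:
```python
from h import *
o=pickle.load(open("w1.pkl","rb"))
c=np.array([(132,158),(423,158),(398,424),(124,424),(43,50),(518,52),(35,510)])
uv=(c+.5)/4.5-.5+[330,160]
P=unproj("wrist",uv,.025,o)
print(P)
q=P[:4,:2]; ctr=q.mean(0); d=(q[1]-q[0])+(q[2]-q[3]); e=(q[0]-q[3])+(q[1]-q[2])
print(ctr,np.linalg.norm(d)/2,np.linalg.norm(e)/2,np.arctan2(d[1],d[0]),np.arctan2(-e[0],e[1]))
e0=(P[4]+P[6])/2; print("near edge mid",e0, "ctr from plate", (P[5]+P[6])/2)
```

```text
[[ 0.5808  0.1101  0.025 ]
 [ 0.6669  0.11    0.025 ]
 [ 0.6667  0.0231  0.025 ]
 [ 0.5811  0.0231  0.025 ]
 [ 0.554   0.1428  0.025 ]
 [ 0.6916  0.1421  0.025 ]
 [ 0.5537 -0.0071  0.025 ]]
[0.6239 0.0666] 0.08584354514502406 0.08694725450846644 -0.0006228331177913352 0.0002138663664707564
near edge mid [0.5538 0.0679 0.025 ] ctr from plate [0.6227 0.0675 0.025 ]
```

>>> {"name": "send_rows", "arguments": {
  "plan": [
    [[0,0,0,-0.165,0.093,0.036,1],[0,0,0,-0.165,0.093,0.036,1],[0,0,0,-0.165,0.093,0.036,1],[0,0,0,-0.165,0.093,0.036,1],[0,0,0,-0.165,0.093,0.036,1],[0,0,0,-0.165,0.093,0.036,1],[0,0,0,-0.165,0.093,0.036,1],[0,0,0,0,0,0,0.6],[0,0,0,0,0,0,0.6],[0,0,0,0,0,0,0.6]]
  ]
}}

```text
clock: 3.65
position: [0.6587, -0.0603, 0.2996]
ee_rot: [0.709, 0.706, -0.0, -0.0]
ft_force: [0.5, 0.7, -0.5]
grip_width: 0.611
grasp_force: 0.0
```

Run:
```python
from h import *
o,im=snap("wrist","w2.png"); pickle.dump(o,open("w2.pkl","wb")); print(o["position"],o["ee_rot"])
```

```text
[ 0.6587 -0.0603  0.2996] [ 0.7085  0.7057 -0.     -0.0003]
```

View pics/w2.png

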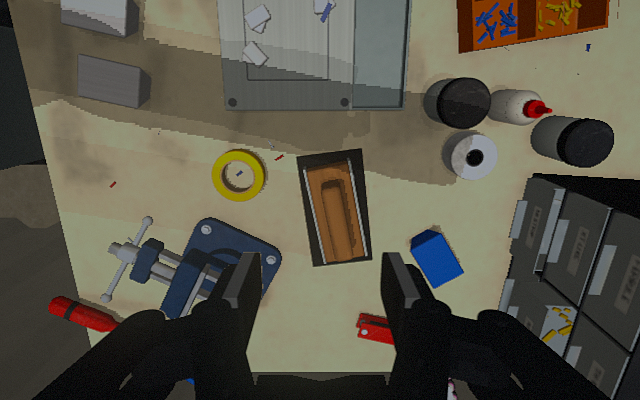

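The scraper stands on its mat at (335,208), with mat corners at (297,157), (361,149), (372,258) and (313,267). The yellow roll is at (238,175), the blue look-alike at (437,258) and the vice at (230,260).

```bash
cat >> h.py <<'E'
def rot(V,p):
    c,s=np.cos(p[2]),np.sin(p[2]); V=np.array(V,float); V[:,:2]=V[:,:2]@np.array([[c,s],[-s,c]]); return V+[p[0],p[1],0]
def box(x,y,z0,z1): return [[a*x/2,b*y/2,z] for a in(-1,1) for b in(-1,1) for z in(z0,z1)]
MAT=lambda p:rot(box(.080,.150,0,.003),p)
def SCR(z): return lambda p:rot(box(.056,.124,z,z+.024)+box(.022,.090,z+.024,z+.058),p)
E
python3 - <<'E'
from h import *
o=pickle.load(open("w2.pkl","rb")); im=cv2.imread("pics/w2.png"); hs=cv2.cvtColor(im,cv2.COLOR_BGR2HSV)
for u,v in [(305,170),(312,200),(320,190),(334,210),(349,200),(353,200),(359,170),(340,250),(380,200),(290,230),(313,175)]: print((u,v),hs[v,u])
c=np.array([(297,157),(361,149),(372,258),(313,267)]); P=unproj("wrist",c,.003,o)[:,:2]; print(P,P.mean(0))
hue,s,v=[hs[...,i].astype(int) for i in range(3)]
dark=(v<60); wood=(s>110)&(hue<18)
k=np.ones((5,5),np.uint8)
allm=cv2.morphologyEx((dark|wood).astype(np.uint8),cv2.MORPH_CLOSE,k).astype(np.float32)
w=cv2.morphologyEx((wood).astype(np.uint8),cv2.MORPH_CLOSE,k).astype(np.float32)
p0=[*P.mean(0),.1]
print("mat",fit("wrist",o,allm,p0,MAT)); print("scr",fit("wrist",o,w,p0,SCR(.003)))
cv2.imwrite("pics/c3.png",np.hstack([cv2.resize(x[140:280,280:390],None,fx=3.5,fy=3.5,interpolation=2) for x in(im,cv2.merge([(w*255).astype(np.uint8)]*3))]))
E
```

```text
(305, 170) [ 70   7 103]
(312, 200) [ 13  68 108]
(320, 190) [ 15 174 113]
(334, 210) [ 15 175 125]
(349, 200) [ 15 163 117]
(353, 200) [ 14 176 103]
(359, 170) [17 48 37]
(340, 250) [ 15 175 125]
(380, 200) [ 29  45 147]
(290, 230) [ 25  56 150]
(313, 175) [ 15 174 120]
[[ 0.6303 -0.0647]
 [ 0.7073 -0.0553]
 [ 0.7262 -0.2002]
 [ 0.6481 -0.2132]] [ 0.678  -0.1333]
mat (array([ 0.6777, -0.1332,  0.125 ]), np.float64(0.036014676094055176))
scr (array([ 0.679 , -0.1323,  0.2322]), np.float64(0.16577070951461792))
```

View pics/c3.png

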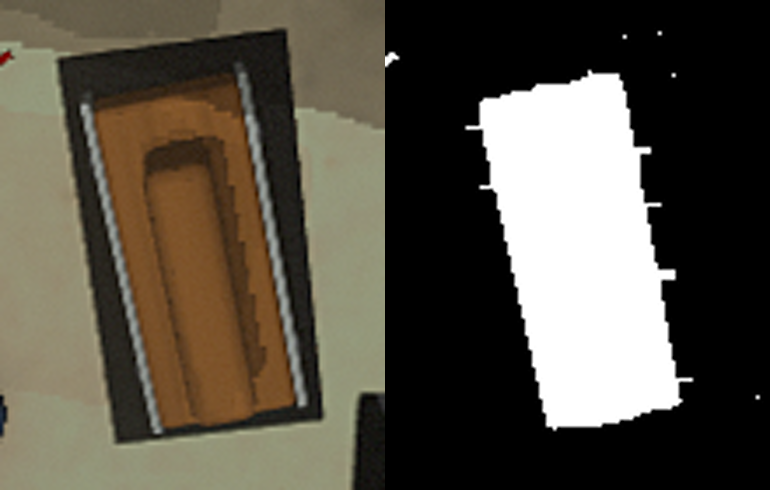

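Run:
```python
from h import *
o=pickle.load(open("w2.pkl","rb"))
c=np.array([(81,103),(241,65),(306,405),(155,433)]); uv=(c+.5)/3.5-.5+[280,140]
for z in(.003,.027):
    P=unproj("wrist",uv,z,o)[:,:2]; d=P[1]-P[0]+P[2]-P[3]; e=P[0]-P[3]+P[1]-P[2]
    print(z,P.mean(0),np.linalg.norm(d)/2,np.linalg.norm(e)/2,np.arctan2(d[1],d[0]),np.arctan2(-e[0],e[1]))
im=cv2.imread("pics/w2.png"); hs=cv2.cvtColor(im,cv2.COLOR_BGR2HSV); w=cv2.morphologyEx(((hs[...,1]>110)&(hs[...,0]<18)).astype(np.uint8),cv2.MORPH_OPEN,np.ones((3,3),np.uint8)).astype(np.float32)
for wd in(.044,.048,.052):
  print(wd,fit("wrist",o,w,[.679,-.1323,.2],lambda p:rot(box(wd,.124,.003,.027)+box(.022,.09,.027,.061),p)))
```

```text
0.003 [ 0.6779 -0.1375] 0.05753818007445465 0.1317051642809401 0.217074924628761 0.2015238006045648
0.027 [ 0.6769 -0.1287] 0.05427151886133004 0.12422776143003265 0.21707492462876088 0.2015238006045647
0.044 (array([ 0.6788, -0.133 ,  0.1869]), np.float64(0.12798553705215454))
0.048 (array([ 0.6779, -0.1335,  0.1972]), np.float64(0.06667834520339966))
0.052 (array([ 0.6775, -0.1333,  0.1876]), np.float64(0.11504292488098145))
```

>>> {"name": "send_rows", "arguments": {
  "plan": [
    [[0,0,0,-0.18,0.048,0,0.6],[0,0,0,-0.179,0.048,0,0.6],[0,0,-0.068,0,0,0,0.6],[0,0,-0.068,0,0,0,0.6],[0,0,0,0,0,0.2,0.6],[0,0,0,0,0,0.2,0.6],[0,0,0,0,0,0.2,0.6],[0,0,0,0,0,0.2,0.6],[0,0,0,0,0,0.15,0.6],[0,0,0,0,0,0,0.6],[0,0,0,0,0,0,0.6]]
  ]
}}

```text
clock: 4.62
position: [0.6772, -0.1307, 0.1098]
ee_rot: [0.633, 0.775, -0.0, -0.001]
ft_force: [1.0, -0.9, 1.4]
grip_width: 0.603
grasp_force: 0.0
```

>>> {"name": "send_rows", "arguments": {
  "plan": [
    [[0,0,0,0,0,0.1,0.6],[0,0,0,0,0,0.1,0.6],[0,0,0,0,0,0.07,0.6],[0,0,0,0,0,0.039,0.6],[0,0,0,0,0,0,0.6],[0,0,0,0,0,0,0],[0,0,0,0,0,0,0],[0,0,0,0,0,0,0],[0,0,0,0,0,0,0],[0,0,0,0,0,0,0],[0,0,0,0,0,0,0],[0,0,0,0,0,0,0]]
  ],
  "squeeze": 60
}}

```text
clock: 5.62
position: [0.6785, -0.1328, 0.0499]
ee_rot: [0.634, 0.774, 0.001, 0.001]
ft_force: [-0.4, -0.7, 6.6]
grip_width: 0.246
grasp_force: 60.0
```

>>> {"name": "send_rows", "arguments": {
  "plan": [
    [[0,0,0,0,0,-0.1,0],[0,0,0,0,0,-0.15,0],[0,0,0,0,0,-0.15,0],[0,0,0,0,0,-0.15,0],[0,0,0.0665,0,0,0,0],[0,0,0.0665,0,0,0,0],[0,0,0,0.125,-0.0865,0,0],[0,0,0,0.125,-0.0865,0,0],[0,0,0,0.125,-0.0865,0,0],[0,0,0,0.125,-0.0865,0,0],[0,0,0,0.125,-0.0865,0,0],[0,0,0,0.125,-0.0865,0,0],[0,0,0,0.125,-0.0865,0,0],[0,0,0,0.125,-0.0865,0,0],[0,0,0,0,0,0.12,0],[0,0,0,0,0,0.12,0],[0,0,0,0,0,0.1,0],[0,0,0,0,0,0,0],[0,0,0,0,0,0,0],[0,0,0,0,0,0,0]]
  ]
}}

```text
clock: 7.28
position: [0.5401, 0.0674, 0.0914]
ee_rot: [0.708, 0.707, 0.001, 0.0]
ft_force: [0.4, 0.3, -2.4]
grip_width: 0.245
grasp_force: 60.0
```

Run:
```python
from h import *
o,im=snap("wrist","w3.png"); pickle.dump(o,open("w3.pkl","wb")); print(o["position"],R.from_quat(o["ee_rot"]).as_matrix()[:,1],o["ft_force"])
```

```text
[0.5401 0.0674 0.0914] [ 1.     -0.0016  0.0014] [ 0.3979  0.3025 -2.4094]
```

View pics/w3.png

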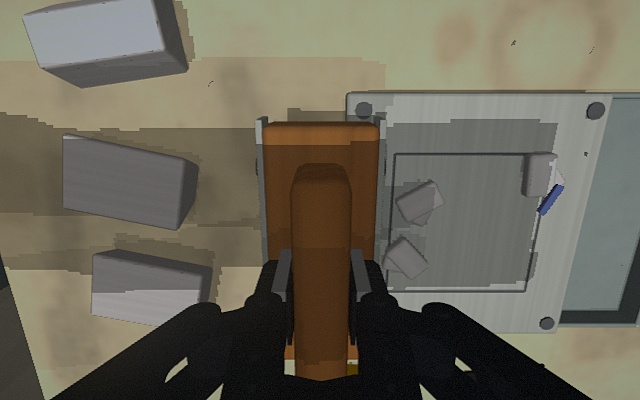

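The scraper is held squarely with its steel edge at column 385. Both near chips, at (418,200) and (405,257), lie beyond it.

>>> {"name": "send_rows", "arguments": {
  "plan": [
    [[0,0,0,0,0,0.03,0],[0,0,0,0,0,0.03,0],[0,0,0,0,0,0.025,0],[0,0,0,0,0,0,0],[0,0,0,0,0,0,0]]
  ]
}}

```text
clock: 7.75
position: [0.5391, 0.0675, 0.0727]
ee_rot: [0.707, 0.707, -0.0, -0.0]
ft_force: [-0.4, 0.1, -2.9]
grip_width: 0.247
grasp_force: 60.1
```

>>> {"name": "send_rows", "arguments": {
  "plan": [
    [[0,0,0,0,0,0.006,0],[0,0,0,0,0,0.006,0],[0,0,0,0,0,0,0],[0,0,0,0,0,0,0]]
  ]
}}

```text
clock: 8.08
position: [0.5395, 0.0676, 0.0718]
ee_rot: [0.708, 0.707, 0.0, -0.0]
ft_force: [-6.2, -0.8, 11.5]
grip_width: 0.248
grasp_force: 61.9
```

>>> {"name": "send_rows", "arguments": {
  "plan": [
    [[0,0,0,0,0.015,-0.002,0],[0,0,0,0,0.03,0,0],[0,0,0,0,0.04,0,0],[0,0,0,0,0.04,0,0],[0,0,0,0,0.04,0,0],[0,0,0,0,0.04,0,0],[0,0,0,0,0.04,0,0],[0,0,0,0,0.04,0,0],[0,0,0,0,0.04,0,0],[0,0,0,0,0.04,0,0],[0,0,0,0,0.04,0,0],[0,0,0,0,0.04,0,0],[0,0,0,0,0.04,0,0],[0,0,0,0,0.04,0,0],[0,0,0,0,0.04,0,0],[0,0,0,0,0.04,0,0],[0,0,0,0,0.04,0,0],[0,0,0,0,0.04,0,0],[0,0,0,0,0.03,0,0],[0,0,0,0,0.03,0,0]]
  ]
}}

```text
clock: 9.75
position: [0.6912, 0.0671, 0.075]
ee_rot: [0.707, 0.707, 0.002, 0.002]
ft_force: [-1.0, -1.0, 17.2]
grip_width: 0.248
grasp_force: 60.8
```

Run:
```python
from h import *
o,im=snap("wrist","w4.png"); print(o["position"],R.from_quat(o["ee_rot"]).as_matrix()[:,1],o["ft_force"])
```

```text
[0.6912 0.0671 0.075 ] [ 1.     -0.0011  0.0062] [-1.0174 -0.9687 17.1568]
```

View pics/w4.png

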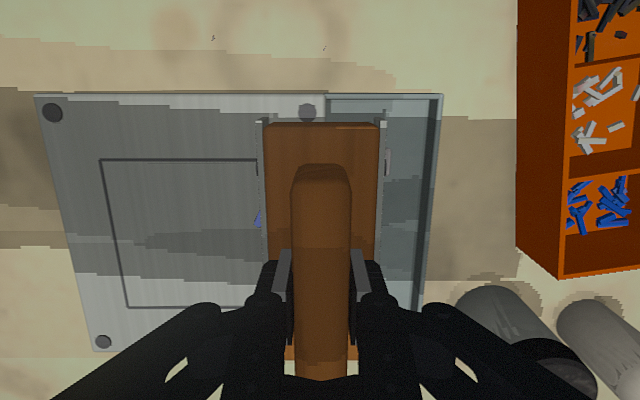

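The sweep is done. One chip edge shows at (388,162) beside the foot over the tray. The TCP rose 3 mm, so I lift and check.

>>> {"name": "send_rows", "arguments": {
  "plan": [
    [[0,0,0,0,0,-0.05,0],[0,0,0,0,0,-0.1,0],[0,0,0,0,0,-0.15,0],[0,0,0,0,0,-0.15,0],[0,0,0,0,-0.15,0,0],[0,0,0,0,-0.15,0,0],[0,0,0,0,-0.15,0,0],[0,0,0,0,-0.15,0,0],[0,0,0,0,0,0,0],[0,0,0,0,0,0,0]]
  ]
}}

```text
clock: 10.63
position: [0.5668, 0.068, 0.1613]
ee_rot: [0.707, 0.707, 0.0, -0.001]
ft_force: [1.1, 1.0, -3.1]
grip_width: 0.242
grasp_force: 60.4
```

Run:
```python
from h import *
o,im=snap("wrist","w5.png"); pickle.dump(o,open("w5.pkl","wb")); print(o["position"],R.from_quat(o["ee_rot"]).as_matrix()[:,1],o["ft_force"],o["grip_width"])
c=unproj("wrist",((420+.5)/4.5+329.5,(245+.5)/4.5+159.5),.025,pickle.load(open("w1.pkl","rb"))); print(c,proj("wrist",c,o))
t=cv2.imread("pics/top0.png")
```

```text
[0.5668 0.068  0.1613] [ 1.     -0.0003 -0.0009] [ 1.0607  1.0144 -3.1355] 0.24234627409092846
[[0.6684 0.0826 0.025 ]] [[454.015  172.9566]]
```

View pics/w5.png

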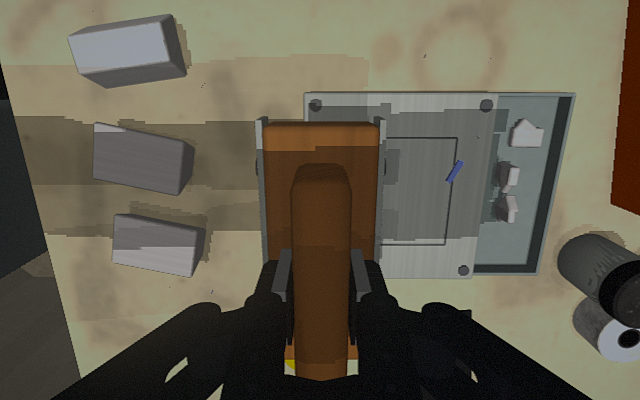

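All three chips lie in the tray at (526,133), (509,178) and (509,208), and the plate is clear. The blue mark at (454,172) sits at the same plate point as before, so it is a fixed print.

>>> {"name": "send_rows", "arguments": {
  "plan": [
    [[0,0,0,-0.125,0.069,0,0],[0,0,0,-0.125,0.069,0,0],[0,0,0,-0.125,0.069,0,0],[0,0,0,-0.125,0.069,0,0],[0,0,0,-0.125,0.069,0,0],[0,0,0,-0.125,0.069,0,0],[0,0,0,-0.125,0.069,0,0],[0,0,0,-0.125,0.069,0,0],[0,0,-0.042,0,0,0,0],[0,0,-0.042,0,0,0,0],[0,0,0,0,0,0.15,0],[0,0,0,0,0,0.15,0],[0,0,0,0,0,0.1,0],[0,0,0,0,0,0.08,0],[0,0,0,0,0,0,0],[0,0,0,0,0,0,0],[0,0,0,0,0,0,0]]
  ]
}}

```text
clock: 12.1
position: [0.6796, -0.1329, 0.0662]
ee_rot: [0.662, 0.75, 0.0, 0.001]
ft_force: [0.2, -0.7, -1.8]
grip_width: 0.249
grasp_force: 60.5
```

>>> {"name": "send_rows", "arguments": {
  "plan": [
    [[0,0,0,0,-0.009,0.04,0],[0,0,0,0,0,0.03,0],[0,0,0,0,0,0.008,0],[0,0,0,0,0,0,0],[0,0,0,0,0,0,0]]
  ]
}}

```text
clock: 12.52
position: [0.6768, -0.1328, 0.0499]
ee_rot: [0.662, 0.75, 0.0, 0.0]
ft_force: [-1.7, 0.4, 1.7]
grip_width: 0.244
grasp_force: 61.2
```

>>> {"name": "send_rows", "arguments": {
  "plan": [
    [[0,0,0,0,0,0,0.5],[0,0,0,0,0,0,0.5],[0,0,0,0,0,0,0.5],[0,0,0,0,0,-0.1,0.5],[0,0,0,0,0,-0.2,0.6],[0,0,0,0,0,-0.2,1],[0,0,0,0,0,-0.2,1],[0,0,0,0,0,-0.2,1],[0,0,0,0,0,-0.1,1]]
  ]
}}

```text
clock: 13.27
position: [0.6779, -0.1334, 0.2555]
ee_rot: [0.662, 0.75, 0.002, 0.003]
ft_force: [1.1, -0.4, 0.7]
grip_width: 0.998
grasp_force: 0.0
```

>>> {"name": "send_rows", "arguments": {
  "plan": [
    [[0,0,0,0.1655,-0.104,0,1],[0,0,0,0.1655,-0.104,0,1],[0,0,0,0.1655,-0.104,0,1],[0,0,0,0.1655,-0.104,0,1],[0,0,0,0.1655,-0.104,0,1],[0,0,0,0.1655,-0.104,0,1],[0,0,0,0.1655,-0.104,0,1],[0,0,0,0.1655,-0.104,0,1],[0,0,0,0.1655,-0.104,0,1],[0,0,0,0.1655,-0.104,0,1],[0,0,0,0,0,0.2,1],[0,0,0,0,0,0.2,1],[0,0,0,0,0,0,1],[0,0,0,0,0,0,1],[0,0,0,0,0,0,1]]
  ]
}}

```text
clock: 14.52
position: [0.4302, 0.1697, 0.1714]
ee_rot: [0.662, 0.75, 0.001, 0.0]
ft_force: [0.3, 0.6, -0.0]
grip_width: 0.996
grasp_force: 0.0
```

```bash
cat >> h.py <<'E'
def yaw(o):
    y=R.from_quat(o["ee_rot"]).as_matrix()[:,1]; return np.arctan2(y[1],y[0])
def togo(x,y,z,psi,o=None):
    o=o or get_obs(); p=yaw(o); d=np.array([x,y,z])-o["position"]; M=R.from_quat(o["ee_rot"]).as_matrix()
    s=M.T@d/.2; w=(psi-p+np.pi/2)%np.pi-np.pi/2
    print("now",np.array(o["position"]),"yaw %.4f"%p,"| shift units",s,"turn units %.4f"%(-w/1.5),"t",o["clock"],"j7 %.2f"%o["joint_pos"][6])
def look(i,name):
    up,p=pickle.load(open("ing.pkl","rb"))[i]
    o,im=snap("wrist",name); hs=cv2.cvtColor(im,cv2.COLOR_BGR2HSV); m=((hs[...,1]<45)&(hs[...,2]>40)).astype(np.float32)
    r=fit("wrist",o,m,p,lambda q:prism(q,up)); print("ingot",i,"up" if up else "down","was",p,"fit",*r); return o,r[0]
E
cat > at.py <<'E'
import sys
from h import *
i=int(sys.argv[1]); o,p=look(i,f"ing{i}_{sys.argv[2]}.png"); togo(p[0],p[1],.020,p[2],o)
E
python3 at.py 2 a
```

```text
ingot 2 down was [0.4296 0.1696 0.14  ] fit [0.4297 0.1696 0.1393] 0.03235816955566406
now [0.4302 0.1697 0.1714] yaw 0.1239 | shift units [-0.0005 -0.0035  0.7572] turn units -0.0103 t 14.5167 j7 -0.34
```

>>> {"name": "send_rows", "arguments": {
  "plan": [
    [[0,0,-0.0103,0,-0.0035,0.15,1],[0,0,0,0,0,0.2,1],[0,0,0,0,0,0.2,1],[0,0,0,0,0,0.13,1],[0,0,0,0,0,0.077,1],[0,0,0,0,0,0,1],[0,0,0,0,0,0,1],[0,0,0,0,0,0,0.4],[0,0,0,0,0,0,0.4],[0,0,0,0,0,0,0.4],[0,0,0,0,0,0,0.4],[0,0,0,0,0,0,0.4]]
  ],
  "squeeze": 90
}}

```text
clock: 15.57
position: [0.4299, 0.1705, 0.0207]
ee_rot: [0.656, 0.755, 0.002, 0.0]
ft_force: [-3.6, -2.8, 16.0]
grip_width: 0.75
grasp_force: 97.5
```

Run:
```python
from h import *
o=get_obs(); print(o["grip_width"]*85,o["grasp_force"],o["ft_force"]); togo(.6235,.067-.018,.0465,0,o)
```

```text
63.77005694731438 97.53804087638855 [-3.5563 -2.8125 16.0465]
now [0.4299 0.1705 0.0207] yaw 0.1402 | shift units [-0.7363  0.8741 -0.1283] turn units 0.0934 t 15.5667 j7 -0.21
```

>>> {"name": "send_rows", "arguments": {
  "plan": [
    [[0,0,0,0,0,-0.1,0.4],[0,0,0,0,0,-0.15,0.4],[0,0,0,0,0,-0.2,0.4],[0,0,0.0467,0,0,0,0.4],[0,0,0.0467,0,0,0,0.4],[0,0,0,-0.076,0.121,0,0.4],[0,0,0,-0.076,0.121,0,0.4],[0,0,0,-0.076,0.121,0,0.4],[0,0,0,-0.076,0.121,0,0.4],[0,0,0,-0.076,0.121,0,0.4],[0,0,0,-0.076,0.121,0,0.4],[0,0,0,-0.076,0.121,0,0.4],[0,0,0,-0.076,0.121,0,0.4],[0,0,0,0,0,0,0.4],[0,0,0,0,0,0,0.4]]
  ]
}}

```text
clock: 16.82
position: [0.623, 0.0466, 0.109]
ee_rot: [0.708, 0.706, 0.0, 0.001]
ft_force: [-1.0, 1.3, -3.6]
grip_width: 0.748
grasp_force: 102.6
```

Run:
```python
from h import *
o=get_obs(); print(o["grip_width"]*85,o["grasp_force"],o["ft_force"]); togo(.6235,.0487,.0465,0,o)
o,im=snap("wrist","held0.png"); hs=cv2.cvtColor(im,cv2.COLOR_BGR2HSV); z0=o["position"][2]-.0207
# held pose check: broad-down prism in hand
m=((hs[...,1]<45)&(hs[...,2]>40)).astype(np.float32)
print(fit("wrist",o,m,[*o["position"][:2],0],lambda q:prism(q,0,z0=z0)))
```

```text
63.54912628186518 102.64187621389283 [-0.9678  1.286  -3.6082]
now [0.623  0.0466 0.109 ] yaw -0.0019 | shift units [0.0105 0.0022 0.3124] turn units -0.0013 t 16.8167 j7 0.04
(array([ 0.6227,  0.0527, -0.0018]), np.float64(0.19826024770736694))
```

View pics/held0.png

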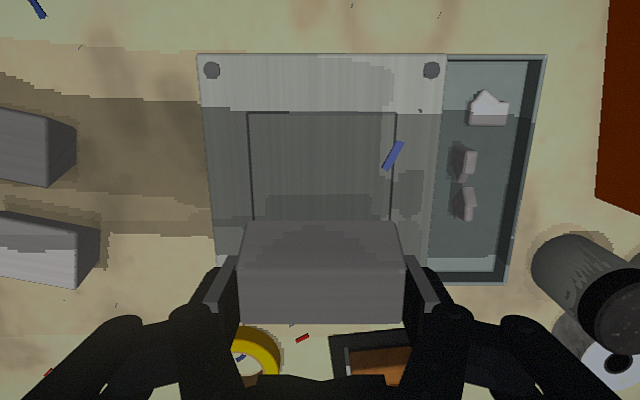

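The ingot is held level between the fingers at (322,270) over the lower part of the outline. The chips remain in the tray.

>>> {"name": "send_rows", "arguments": {
  "plan": [
    [[0,0,0,0.0105,0.002,0.1,0.4],[0,0,0,0,0,0.1,0.4],[0,0,0,0,0,0.06,0.4],[0,0,0,0,0,0.035,0.4],[0,0,0,0,0,0.013,0.4],[0,0,0,0,0,0,0.4],[0,0,0,0,0,0,0.4]]
  ]
}}

```text
clock: 17.45
position: [0.6229, 0.0504, 0.0474]
ee_rot: [0.707, 0.707, 0.001, 0.0]
ft_force: [1.1, -0.4, -2.9]
grip_width: 0.75
grasp_force: 102.6
```

>>> {"name": "send_rows", "arguments": {
  "plan": [
    [[0,0,0,0,0,0.006,0.4],[0,0,0,0,0,0.004,0.4],[0,0,0,0,0,0,0.4],[0,0,0,0,0,0,0.4]]
  ]
}}

```text
clock: 17.78
position: [0.6231, 0.0503, 0.0459]
ee_rot: [0.707, 0.707, 0.001, 0.0]
ft_force: [-2.6, 0.7, 5.9]
grip_width: 0.747
grasp_force: 103.5
```

>>> {"name": "send_rows", "arguments": {
  "plan": [
    [[0,0,0,0,0,0,1],[0,0,0,0,0,0,1],[0,0,0,0,0,0,1],[0,0,0,0,0,-0.1,1],[0,0,0,0,0,-0.2,1],[0,0,0,0,0,-0.2,1],[0,0,0,0,0,-0.12,1],[0,0,0,0,0,0,1]]
  ]
}}

```text
clock: 18.45
position: [0.6254, 0.0501, 0.1749]
ee_rot: [0.707, 0.707, 0.004, 0.002]
ft_force: [0.2, 0.4, -0.5]
grip_width: 1.0
grasp_force: 0.0
```

Run:
```python
from h import *
o,im=snap("wrist","pl1.png"); pickle.dump(o,open("pl1.pkl","wb"))
g=cv2.cvtColor(im,cv2.COLOR_BGR2GRAY); togo(.4305,.0933,.170,-.2166,o)
uv=proj("wrist",prism([.6231,.0495,0],0,z0=.025),o); print(uv)
v=im[:, :].copy(); h=cv2.convexHull(uv[4:].astype(np.float32)).round().astype(int); 
for k in range(8): cv2.circle(v,tuple(uv[k].round().astype(int)),1,(0,0,255),-1)
a=uv.min(0).astype(int)-15; b=uv.max(0).astype(int)+15
cv2.imwrite("pics/pl1c.png",cv2.resize(np.hstack([im[a[1]:b[1],a[0]:b[0]],v[a[1]:b[1],a[0]:b[0]]]),None,fx=2,fy=2,interpolation=2)); print(a,b)
# top-face edge rows: vertical gradient along columns inside the ingot
c=int(uv[:,0].mean()); print(g[a[1]:b[1],c-15:c+15].mean(1).round().astype(int))
```

```text
now [0.6254 0.0501 0.1749] yaw -0.0001 | shift units [ 0.216  -0.9745  0.0161] turn units 0.1443 t 18.45 j7 0.01
[[275.8419 213.0855]
 [273.7211 160.6591]
 [355.5738 212.8644]
 [357.232  160.5313]
 [271.1604 214.5544]
 [269.6463 180.7181]
 [359.7723 214.3055]
 [360.9721 180.5349]]
[254 145] [375 229]
[ 78  79  78  79  78  78  78  78  78  78  78  78  78  78  78  78  75  75
  75  75  74  74  74  74  74  74  74  73  74  74  75  76  77  77  77  78
  84  90  94  91  90  89  89  90  90  83  85  81  81  82  81  81  80  80
  81  81  82  82  80  80  80  81  82  81  81  81  82  80  63  87  88  77
  51  50  85  88  87  86  85  86 104 124 122 128]
```

>>> {"name": "send_rows", "arguments": {
  "plan": [
    [[0,0,0,0.036,-0.1624,0,1],[0,0,0,0.036,-0.1624,0,1],[0,0,0,0.036,-0.1624,0,1],[0,0,0,0.036,-0.1624,0,1],[0,0,0,0.036,-0.1624,0,1],[0,0,0,0.036,-0.1624,0,1],[0,0,0.072,0,0,0,1],[0,0,0.072,0,0,0,1],[0,0,0,0,0,0,1],[0,0,0,0,0,0,1]]
  ]
}}

```text
clock: 19.33
position: [0.4273, 0.0933, 0.168]
ee_rot: [0.778, 0.628, -0.0, -0.0]
ft_force: [1.3, -0.9, 0.2]
grip_width: 1.002
grasp_force: 0.0
```

```bash
python3 at.py 3 a
```

```text
ingot 3 up was [ 0.4305  0.0933 -0.2166] fit [ 0.4306  0.0936 -0.2249] 0.032824695110321045
now [0.4273 0.0933 0.168 ] yaw -0.2123 | shift units [0.0053 0.0163 0.74  ] turn units 0.0084 t 19.3333 j7 -0.55
```

>>> {"name": "send_rows", "arguments": {
  "plan": [
    [[0,0,0.0084,0.005,0.016,0.15,1],[0,0,0,0,0,0.2,1],[0,0,0,0,0,0.2,1],[0,0,0,0,0,0.11,1],[0,0,0,0,0,0.07,1],[0,0,0,0,0,0,1],[0,0,0,0,0,0,1],[0,0,0,0,0,0,0.4],[0,0,0,0,0,0,0.4],[0,0,0,0,0,0,0.4],[0,0,0,0,0,0,0.4],[0,0,0,0,0,0,0.4]]
  ]
}}

```text
clock: 20.38
position: [0.4317, 0.094, 0.0243]
ee_rot: [0.783, 0.622, 0.001, -0.0]
ft_force: [-4.6, -1.7, 13.6]
grip_width: 0.747
grasp_force: 97.4
```

Run:
```python
from h import *
o=get_obs(); print(o["grip_width"]*85,o["grasp_force"],o["ft_force"]); togo(.4306,.0936,.02,-.2249,o)
```

```text
63.49536371211685 97.42665767669678 [-4.6049 -1.73   13.6282]
now [0.4317 0.094  0.0243] yaw -0.2278 | shift units [-0.0033 -0.005   0.0214] turn units -0.0019 t 20.3833 j7 -0.42
```

>>> {"name": "send_rows", "arguments": {
  "plan": [
    [[0,0,0,0,0,-0.1,0.4],[0,0,0,0,0,-0.15,0.4],[0,0,0,0,0,-0.2,0.4],[0,0,-0.076,0,0,0,0.4],[0,0,-0.076,0,0,0,0.4],[0,0,0,-0.005,0.12,0,0.4],[0,0,0,-0.005,0.12,0,0.4],[0,0,0,-0.005,0.12,0,0.4],[0,0,0,-0.005,0.12,0,0.4],[0,0,0,-0.005,0.12,0,0.4],[0,0,0,-0.005,0.12,0,0.4],[0,0,0,-0.005,0.12,0,0.4],[0,0,0,-0.003,0.117,0,0.4],[0,0,0,0,0,0,0.4],[0,0,0,0,0,0,0.4],[0,0,0,0,0,0,0.4]]
  ]
}}

```text
clock: 21.72
position: [0.6218, 0.086, 0.1128]
ee_rot: [0.707, 0.707, 0.0, -0.0]
ft_force: [-0.6, -0.2, -2.5]
grip_width: 0.75
grasp_force: 102.2
```

Run:
```python
from h import *
o=get_obs(); print(o["grip_width"]*85,o["grasp_force"],o["ft_force"]); togo(.6231,.0864,.0503,0,o)
```

```text
63.786196023774 102.16164350509644 [-0.5882 -0.182  -2.5349]
now [0.6218 0.086  0.1128] yaw -0.0000 | shift units [0.0021 0.0066 0.3127] turn units -0.0000 t 21.7167 j7 -0.02
```

>>> {"name": "send_rows", "arguments": {
  "plan": [
    [[0,0,0,0.002,0.006,0.1,0.4],[0,0,0,0,0,0.08,0.4],[0,0,0,0,0,0.05,0.4],[0,0,0,0,0,0.03,0.4],[0,0,0,0,0,0.025,0.4],[0,0,0,0,0,0.02,0.4],[0,0,0,0,0,0,0.4],[0,0,0,0,0,0,0.4]]
  ]
}}

```text
clock: 22.38
position: [0.6237, 0.0864, 0.0519]
ee_rot: [0.707, 0.707, 0.0, 0.0]
ft_force: [0.5, 0.3, -2.2]
grip_width: 0.748
grasp_force: 102.1
```

>>> {"name": "send_rows", "arguments": {
  "plan": [
    [[0,0,0,0,0,0.008,0.4],[0,0,0,0,0,0.006,0.4],[0,0,0,0,0,0,0.4],[0,0,0,0,0,0,0.4]]
  ]
}}

```text
clock: 22.72
position: [0.6239, 0.0865, 0.0495]
ee_rot: [0.707, 0.707, 0.001, 0.0]
ft_force: [-1.6, -0.4, 4.9]
grip_width: 0.747
grasp_force: 102.8
```

>>> {"name": "send_rows", "arguments": {
  "plan": [
    [[0,0,0,0,0,0,1],[0,0,0,0,0,0,1],[0,0,0,0,0,0,1],[0,0,0,0,0,-0.1,1],[0,0,0,0,0,-0.2,1],[0,0,0,0,0,-0.2,1],[0,0,0,0,0,-0.13,1],[0,0,0,0,0,0,1],[0,0,0,0,0,0,1]]
  ]
}}

```text
clock: 23.47
position: [0.6244, 0.0865, 0.1765]
ee_rot: [0.707, 0.707, 0.002, 0.001]
ft_force: [-0.8, -0.2, -1.4]
grip_width: 0.998
grasp_force: 0.0
```

Run:
```python
from h import *
o,im=snap("wrist","pl2.png"); pickle.dump(o,open("pl2.pkl","wb")); togo(.4234,.3252,.170,.1168,o)
P=[prism([.6235,.0495,0],0,z0=.025),prism([.6238,.0857,0],1,z0=.025)]
g=cv2.cvtColor(im,cv2.COLOR_BGR2GRAY).astype(int)
for p in P: print(proj("wrist",p[4:],o))
print(list(enumerate(g[130:260,305:330].mean(1).round().astype(int),130)))
cv2.imwrite("pics/pl2c.png",cv2.resize(im[110:260,230:430],None,fx=4,fy=4,interpolation=2))
```

```text
now [0.6244 0.0865 0.1765] yaw -0.0003 | shift units [ 1.193  -1.0054  0.0309] turn units -0.0780 t 23.4667 j7 -0.04
[[276.0915 257.5382]
 [274.7859 226.5746]
 [360.6661 257.4302]
 [361.8353 226.4851]]
[[275.1203 225.1013]
 [272.7417 168.1991]
 [362.2868 225.0127]
 [364.4559 168.1481]]
[(130, np.int64(77)), (131, np.int64(77)), (132, np.int64(77)), (133, np.int64(77)), (134, np.int64(77)), (135, np.int64(77)), (136, np.int64(77)), (137, np.int64(77)), (138, np.int64(77)), (139, np.int64(76)), (140, np.int64(76)), (141, np.int64(76)), (142, np.int64(76)), (143, np.int64(76)), (144, np.int64(76)), (145, np.int64(76)), (146, np.int64(76)), (147, np.int64(76)), (148, np.int64(76)), (149, np.int64(76)), (150, np.int64(76)), (151, np.int64(76)), (152, np.int64(76)), (153, np.int64(76)), (154, np.int64(76)), (155, np.int64(76)), (156, np.int64(77)), (157, np.int64(63)), (158, np.int64(38)), (159, np.int64(53)), (160, np.int64(76)), (161, np.int64(77)), (162, np.int64(76)), (163, np.int64(76)), (164, np.int64(76)), (165, np.int64(76)), (166, np.int64(66)), (167, np.int64(68)), (168, np.int64
[... 1232 characters left out ...]
p.int64(87)), (228, np.int64(80)), (229, np.int64(102)), (230, np.int64(97)), (231, np.int64(96)), (232, np.int64(94)), (233, np.int64(96)), (234, np.int64(96)), (235, np.int64(96)), (236, np.int64(97)), (237, np.int64(98)), (238, np.int64(97)), (239, np.int64(98)), (240, np.int64(98)), (241, np.int64(97)), (242, np.int64(96)), (243, np.int64(94)), (244, np.int64(101)), (245, np.int64(141)), (246, np.int64(135)), (247, np.int64(134)), (248, np.int64(140)), (249, np.int64(139)), (250, np.int64(140)), (251, np.int64(140)), (252, np.int64(139)), (253, np.int64(140)), (254, np.int64(142)), (255, np.int64(143)), (256, np.int64(90)), (257, np.int64(81)), (258, np.int64(130)), (259, np.int64(125))]
```

View pics/pl2c.png

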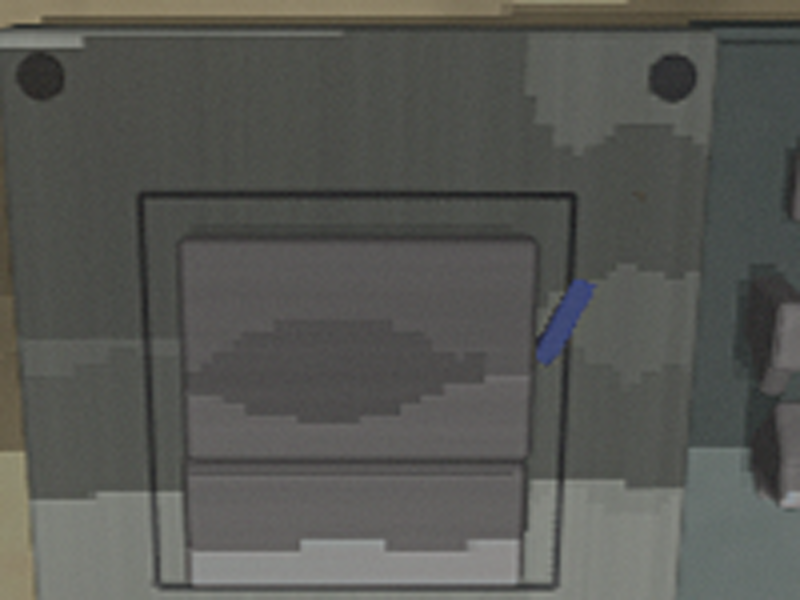

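Layer 1 is nested with its seam at crop row 462. Both ingots lie inside the outline, flat and parallel.

>>> {"name": "send_rows", "arguments": {
  "plan": [
    [[0,0,0,0,-0.1676,0,1],[0,0,0,0,-0.1676,0,1],[0,0,0,0,-0.1676,0,1],[0,0,0,0,-0.1676,0,1],[0,0,0,0,-0.1676,0,1],[0,0,0,0,-0.1676,0,1],[0,0,0,0.1704,0,0,1],[0,0,0,0.1704,0,0,1],[0,0,0,0.1704,0,0,1],[0,0,0,0.1704,0,0,1],[0,0,0,0.1704,0,0,1],[0,0,0,0.1704,0,0,1],[0,0,0,0.1704,0,0,1],[0,0,-0.078,0,0,0,1],[0,0,0,0,0,0,1],[0,0,0,0,0,0,1],[0,0,0,0,0,0,1]]
  ]
}}

```text
clock: 24.93
position: [0.4225, 0.3236, 0.1739]
ee_rot: [0.666, 0.746, -0.001, 0.0]
ft_force: [0.5, -0.2, 0.8]
grip_width: 0.998
grasp_force: 0.0
```

```bash
python3 at.py 0 a
```

```text
ingot 0 down was [0.4234 0.3252 0.1168] fit [0.4237 0.3243 0.113 ] 0.02686452865600586
now [0.4225 0.3236 0.1739] yaw 0.1120 | shift units [0.0039 0.0073 0.7697] turn units -0.0006 t 24.9333 j7 -0.58
```

>>> {"name": "send_rows", "arguments": {
  "plan": [
    [[0,0,0,0.004,0.007,0.15,1],[0,0,0,0,0,0.2,1],[0,0,0,0,0,0.2,1],[0,0,0,0,0,0.13,1],[0,0,0,0,0,0.075,1],[0,0,0,0,0,0,1],[0,0,0,0,0,0,1],[0,0,0,0,0,0,0.4],[0,0,0,0,0,0,0.4],[0,0,0,0,0,0,0.4],[0,0,0,0,0,0,0.4],[0,0,0,0,0,0,0.4]]
  ]
}}

```text
clock: 25.98
position: [0.4246, 0.3266, 0.0261]
ee_rot: [0.665, 0.747, 0.001, -0.0]
ft_force: [-4.1, -3.1, 11.8]
grip_width: 0.743
grasp_force: 99.0
```

Run:
```python
from h import *
o=get_obs(); print(o["grip_width"]*85,o["grasp_force"],o["ft_force"]); togo(.4237,.3243,.02,.113,o); print(o["joint_pos"])
```

```text
63.13464610125343 98.96821226073371 [-4.0618 -3.0624 11.8223]
now [0.4246 0.3266 0.0261] yaw 0.1160 | shift units [-0.011  -0.0059  0.0305] turn units 0.0020 t 25.9833 j7 -0.51
[-0.9834  0.384   0.282   1.9288 -0.1408  0.8447 -0.5114]
```

>>> {"name": "send_rows", "arguments": {
  "plan": [
    [[0,0,0,0,0,-0.1,0.4],[0,0,0,0,0,-0.2,0.4],[0,0,0,0,0,-0.2,0.4],[0,0,0,-0.184,-0.021,0,0.4],[0,0,0,-0.184,-0.021,0,0.4],[0,0,0,-0.184,-0.021,0,0.4],[0,0,0,-0.184,-0.021,0,0.4],[0,0,0,-0.184,-0.021,0,0.4],[0,0,0,-0.184,-0.021,0,0.4],[0,0,0,-0.18,-0.021,0,0.4],[0,0,0,0,0,0,0.4],[0,0,0,0,0,0,0.4]]
  ]
}}

```text
clock: 26.98
position: [0.4247, 0.0657, 0.1246]
ee_rot: [0.666, 0.746, 0.001, -0.0]
ft_force: [-0.8, 0.8, -2.6]
grip_width: 0.747
grasp_force: 101.2
```

```bash
cat > held.py <<'E'
import sys
from h import *
up=int(sys.argv[1]); tz=float(sys.argv[2])
o,im=snap("wrist",sys.argv[3]); z0=o["position"][2]-tz; p=[*o["position"][:2],yaw(o)]
uv=proj("wrist",prism(p,up,z0=z0),o); print(uv.round(1).tolist())
g=cv2.cvtColor(im,cv2.COLOR_BGR2GRAY).astype(float); c=uv[:,0].mean()
gr=cv2.GaussianBlur(g,(0,0),.7); prof=gr[:,int(c-15):int(c+15)].mean(1); d=np.diff(prof)
r=[i for i in range(120,380) if abs(d[i])>6 and abs(d[i])==max(abs(d[i-2:i+3]))]; print([(i+.5,round(d[i])) for i in r])
print(o["grip_width"]*85,o["grasp_force"],o["ft_force"]); togo(.5,.068,.12,np.pi/2-.0001,o)
E
python3 held.py 0 .0261 held1.png
```

```text
[[252.7, 297.3], [247.2, 213.6], [386.2, 297.2], [391.6, 213.6], [239.1, 317.0], [234.5, 260.0], [399.5, 316.9], [404.0, 260.0]]
[(152.5, -9), (217.5, -7), (317.5, 36), (379.5, -39)]
63.465769265236545 101.24754421020043 [-0.8144  0.7715 -2.554 ]
now [0.4247 0.0657 0.1246] yaw 0.1121 | shift units [-0.0309  0.3755  0.0238] turn units -0.9724 t 26.9833 j7 -0.14
```

>>> {"name": "send_rows", "arguments": {
  "plan": [
    [[0,0,0,-0.015,0.188,0,0.4],[0,0,0,-0.015,0.188,0,0.4],[0,0,-0.081,0,0,0,0.4],[0,0,-0.081,0,0,0,0.4],[0,0,-0.081,0,0,0,0.4],[0,0,-0.081,0,0,0,0.4],[0,0,-0.081,0,0,0,0.4],[0,0,-0.081,0,0,0,0.4],[0,0,-0.081,0,0,0,0.4],[0,0,-0.081,0,0,0,0.4],[0,0,-0.081,0,0,0,0.4],[0,0,-0.081,0,0,0,0.4],[0,0,-0.081,0,0,0,0.4],[0,0,-0.081,0,0,0,0.4],[0,0,0,0,0,0,0.4],[0,0,0,0,0,0,0.4]]
  ]
}}

```text
clock: 28.37
position: [0.4999, 0.0714, 0.1239]
ee_rot: [-0.001, 1.0, 0.0, 0.0]
ft_force: [-0.1, -1.0, -3.3]
grip_width: 0.743
grasp_force: 101.2
```

Run:
```python
from h import *
o=get_obs(); print(o["grip_width"]*85,o["grasp_force"],o["ft_force"]); togo(.6045,.068,.0801,np.pi/2-.0001,o)
```

```text
63.13796785698361 101.23688280677015 [-0.0821 -0.9792 -3.3189]
now [0.4999 0.0714 0.1239] yaw 1.5724 | shift units [-0.523  -0.0179  0.2191] turn units 0.0011 t 28.3667 j7 1.41
```

>>> {"name": "send_rows", "arguments": {
  "plan": [
    [[0,0,0.0011,-0.1046,-0.0036,0,0.4],[0,0,0,-0.1046,-0.0036,0,0.4],[0,0,0,-0.1046,-0.0036,0,0.4],[0,0,0,-0.1046,-0.0036,0,0.4],[0,0,0,-0.1046,-0.0036,0,0.4],[0,0,0,0,0,0,0.4],[0,0,0,0,0,0,0.4],[0,0,0,0,0,0.08,0.4],[0,0,0,0,0,0.05,0.4],[0,0,0,0,0,0.03,0.4],[0,0,0,0,0,0.025,0.4],[0,0,0,0,0,0.02,0.4],[0,0,0,0,0,0,0.4],[0,0,0,0,0,0,0.4],[0,0,0,0,0,0,0.4]]
  ]
}}

```text
clock: 29.62
position: [0.6047, 0.067, 0.0832]
ee_rot: [-0.001, 1.0, 0.0, 0.0]
ft_force: [-0.3, -0.2, -2.1]
grip_width: 0.745
grasp_force: 101.3
```

Run:
```python
from h import *
o=get_obs(); print(o["ft_force"]); togo(.6045,.068,.0791,np.pi/2-.0001,o)
```

```text
[-0.3199 -0.2184 -2.1475]
now [0.6047 0.067  0.0832] yaw 1.5729 | shift units [0.001  0.005  0.0205] turn units 0.0015 t 29.6167 j7 1.53
```

>>> {"name": "send_rows", "arguments": {
  "plan": [
    [[0,0,0.0015,0,0,0.01,0.4],[0,0,0,0,0,0.008,0.4],[0,0,0,0,0,0.005,0.4],[0,0,0,0,0,0,0.4],[0,0,0,0,0,0,0.4]]
  ]
}}

```text
clock: 30.03
position: [0.6047, 0.067, 0.0792]
ee_rot: [0.0, 1.0, 0.0, 0.0]
ft_force: [-3.9, -0.1, 7.6]
grip_width: 0.75
grasp_force: 102.5
```

>>> {"name": "send_rows", "arguments": {
  "plan": [
    [[0,0,0,0,0,0,1],[0,0,0,0,0,0,1],[0,0,0,0,0,0,1],[0,0,0,0,0,-0.1,1],[0,0,0,0,0,-0.2,1],[0,0,0,0,0,-0.2,1],[0,0,0,0,0,0,1],[0,0,0,0,0,0,1],[0,0,0,0,0,0,1]]
  ]
}}

```text
clock: 30.78
position: [0.6043, 0.0671, 0.1778]
ee_rot: [-0.0, 1.0, 0.0, 0.0]
ft_force: [-0.1, -0.4, -0.4]
grip_width: 0.999
grasp_force: 0.0
```

```bash
cat > prof.py <<'E'
from h import *
def prof(name,P):
    o,im=snap("wrist",name); g=cv2.GaussianBlur(cv2.cvtColor(im,cv2.COLOR_BGR2GRAY).astype(float),(0,0),.7)
    for p in P:
        uv=proj("wrist",p,o); print("rows bottom",uv[:4,1].round(1),"top",uv[4:,1].round(1),"cols top",uv[4:,0].round(1))
    c=np.median(uv[:,0])
    for cc in (c-25,c+5,c+30):
        d=np.diff(g[:,int(cc-8):int(cc+8)].mean(1)); print(int(cc),[(i+.5,int(round(d[i]))) for i in range(100,330) if abs(d[i])>5 and abs(d[i])==max(abs(d[i-2:i+3]))])
    cv2.imwrite("pics/c_"+name,cv2.resize(im[100:330,180:460],None,fx=2.8,fy=2.6,interpolation=2))
    return o
E
python3 - <<'E'
from prof import *
o=prof("pl3.png",[prism([.6055,.067,np.pi/2],0,z0=.053)]); togo(.43,.022,.17,-.2179,o)
E
```

```text
rows bottom [224.6 168.  224.7 168.1] top [227.8 191.  227.8 191. ] cols top [271.1 269.4 368.5 370.1]
294 [(117.5, -10), (122.5, 15), (155.5, -25), (225.5, 6), (228.5, 8), (256.5, -12), (280.5, -10), (285.5, -6), (302.5, 7), (319.5, -13)]
324 [(122.5, 11), (157.5, 19), (228.5, 7), (246.5, 7), (257.5, -9), (280.5, -10), (296.5, 5), (319.5, -14), (329.5, 33)]
349 [(122.5, 12), (155.5, -20), (228.5, 7), (239.5, 5), (257.5, -15), (280.5, -11), (320.5, -10), (329.5, 32)]
now [0.6043 0.0671 0.1778] yaw 1.5710 | shift units [ 0.8716 -0.2252  0.039 ] turn units -0.9018 t 30.7833 j7 1.50
```

>>> {"name": "send_rows", "arguments": {
  "plan": [
    [[0,0,0,0.1743,-0.045,0,1],[0,0,0,0.1743,-0.045,0,1],[0,0,0,0.1743,-0.045,0,1],[0,0,0.0795,0,0,0,1],[0,0,0.0795,0,0,0,1],[0,0,0.0795,0,0,0,1],[0,0,0.0795,0,0,0,1],[0,0,0.0795,0,0,0,1],[0,0,0.0795,0,0,0,1],[0,0,0.0795,0,0,0,1],[0,0,0.0795,0,0,0,1],[0,0,0.0795,0,0,0,1],[0,0,0.0795,0,0,0,1],[0,0,0.0795,0,0,0,1],[0,0,0.0795,0,0,0,1],[0,0,0.0795,0,0,0,1],[0,0,0.0795,0,0,0,1],[0,0,0.0795,0,0,0,1],[0,0,0,0,0,0,1]]
  ]
}}

```text
clock: 32.42
position: [0.4991, 0.0399, 0.1768]
ee_rot: [0.782, 0.624, -0.001, -0.0]
ft_force: [-0.3, 0.3, -0.3]
grip_width: 0.997
grasp_force: 0.0
```

```bash
python3 -c "
from h import *
togo(.4324,.022,.17,-.2179)"
```

```text
now [0.4991 0.0399 0.1768] yaw -0.2235 | shift units [-0.1612 -0.3055  0.0349] turn units -0.0038 t 32.4167 j7 -0.34
```

>>> {"name": "send_rows", "arguments": {
  "plan": [
    [[0,0,0,-0.08,-0.153,0.017,1],[0,0,0,-0.08,-0.153,0.017,1],[0,0,0,0,0,0,1],[0,0,0,0,0,0,1],[0,0,0,0,0,0,1]]
  ]
}}

```text
clock: 32.83
position: [0.4334, 0.0222, 0.1713]
ee_rot: [0.779, 0.627, 0.0, -0.0]
ft_force: [0.4, -0.3, 0.9]
grip_width: 0.997
grasp_force: 0.0
```

```bash
python3 at.py 4 a
```

```text
ingot 4 up was [ 0.4324  0.022  -0.2179] fit [ 0.4327  0.0227 -0.2283] 0.03203970193862915
now [0.4334 0.0222 0.1713] yaw -0.2149 | shift units [ 0.0013 -0.0045  0.7563] turn units 0.0089 t 32.8333 j7 -0.39
```

>>> {"name": "send_rows", "arguments": {
  "plan": [
    [[0,0,0.009,0.001,-0.0045,0.15,1],[0,0,0,0,0,0.2,1],[0,0,0,0,0,0.2,1],[0,0,0,0,0,0.12,1],[0,0,0,0,0,0.07,1],[0,0,0,0,0,0,1],[0,0,0,0,0,0,1],[0,0,0,0,0,0,0.4],[0,0,0,0,0,0,0.4],[0,0,0,0,0,0,0.4],[0,0,0,0,0,0,0.4],[0,0,0,0,0,0,0.4]]
  ]
}}

```text
clock: 33.88
position: [0.4334, 0.0226, 0.0251]
ee_rot: [0.784, 0.621, 0.001, 0.0]
ft_force: [-4.6, -1.6, 13.6]
grip_width: 0.746
grasp_force: 96.8
```

Run:
```python
from h import *
o=get_obs(); print(o["grip_width"]*85,o["grasp_force"],o["ft_force"]); togo(.4327,.0227,.02,-.2283,o)
```

```text
63.43087982261032 96.84946775436401 [-4.6083 -1.6266 13.5751]
now [0.4334 0.0226 0.0251] yaw -0.2312 | shift units [-0.0006 -0.0037  0.0256] turn units -0.0019 t 33.8833 j7 -0.26
```

>>> {"name": "send_rows", "arguments": {
  "plan": [
    [[0,0,0,0,0,-0.2,0.4],[0,0,0,0,0,-0.2,0.4],[0,0,0,0,0,-0.2,0.4],[0,0,0,0.149,0.136,0,0.4],[0,0,0,0.149,0.136,0,0.4],[0,0,-0.0801,0,0,0,0.4],[0,0,-0.0801,0,0,0,0.4],[0,0,-0.0801,0,0,0,0.4],[0,0,-0.0801,0,0,0,0.4],[0,0,-0.0801,0,0,0,0.4],[0,0,-0.0801,0,0,0,0.4],[0,0,-0.0801,0,0,0,0.4],[0,0,-0.0801,0,0,0,0.4],[0,0,-0.0801,0,0,0,0.4],[0,0,-0.0801,0,0,0,0.4],[0,0,-0.0801,0,0,0,0.4],[0,0,-0.0801,0,0,0,0.4],[0,0,-0.0801,0,0,0,0.4],[0,0,-0.0801,0,0,0,0.4],[0,0,-0.0801,0,0,0,0.4]]
  ]
}}

```text
clock: 35.55
position: [0.4992, 0.0679, 0.1444]
ee_rot: [-0.003, 1.0, 0.0, 0.001]
ft_force: [-0.0, 0.1, -2.4]
grip_width: 0.744
grasp_force: 103.2
```

>>> {"name": "send_rows", "arguments": {
  "plan": [
    [[0,0,0,0,0,0,0.4],[0,0,0,0,0,0,0.4]]
  ]
}}

```text
clock: 35.72
position: [0.4992, 0.0679, 0.1441]
ee_rot: [0.002, 1.0, 0.0, 0.001]
ft_force: [0.6, 0.2, -2.0]
grip_width: 0.746
grasp_force: 103.2
```

Run:
```python
from h import *
o=get_obs(); print(o["grip_width"]*85,o["grasp_force"],o["ft_force"]); togo(.6418,.067,.081,np.pi/2-.0001,o)
```

```text
63.45017381643491 103.19000244140625 [ 0.5612  0.1536 -2.0345]
now [0.4992 0.0679 0.1441] yaw 1.5671 | shift units [-0.7129 -0.0019  0.3162] turn units -0.0024 t 35.7167 j7 1.40
```

>>> {"name": "send_rows", "arguments": {
  "plan": [
    [[0,0,-0.0024,-0.1188,0,0,0.4],[0,0,0,-0.1188,0,0,0.4],[0,0,0,-0.1188,0,0,0.4],[0,0,0,-0.1188,0,0,0.4],[0,0,0,-0.1188,0,0,0.4],[0,0,0,-0.1188,0,0,0.4],[0,0,0,0,0,0.08,0.4],[0,0,0,0,0,0.07,0.4],[0,0,0,0,0,0,0.4],[0,0,0,0,0,0,0.4],[0,0,0,0,0,0,0.4]]
  ]
}}

```text
clock: 36.63
position: [0.6418, 0.0684, 0.1144]
ee_rot: [-0.001, 1.0, 0.0, 0.001]
ft_force: [0.2, 0.8, -2.1]
grip_width: 0.744
grasp_force: 103.1
```

Run:
```python
from h import *
o=get_obs(); print(o["grip_width"]*85,o["grasp_force"],o["ft_force"]); togo(.6418,.067,.079,np.pi/2-.0001,o)
```

```text
63.21097974348846 103.1428849697113 [ 0.2371  0.8299 -2.0741]
now [0.6418 0.0684 0.1144] yaw 1.5728 | shift units [ 0.0002 -0.0071  0.1768] turn units 0.0014 t 36.6333 j7 1.53
```

>>> {"name": "send_rows", "arguments": {
  "plan": [
    [[0,0,0.0014,0,-0.007,0.05,0.4],[0,0,0,0,0,0.04,0.4],[0,0,0,0,0,0.03,0.4],[0,0,0,0,0,0.025,0.4],[0,0,0,0,0,0.015,0.4],[0,0,0,0,0,0,0.4],[0,0,0,0,0,0,0.4]]
  ]
}}

```text
clock: 37.22
position: [0.6415, 0.0669, 0.0812]
ee_rot: [-0.001, 1.0, -0.0, -0.0]
ft_force: [0.8, 0.9, -2.5]
grip_width: 0.745
grasp_force: 103.2
```

>>> {"name": "send_rows", "arguments": {
  "plan": [
    [[0,0,0,0,0,0.009,0.4],[0,0,0,0,0,0.007,0.4],[0,0,0,0,0,0,0.4],[0,0,0,0,0,0,0.4]]
  ]
}}

```text
clock: 37.55
position: [0.6418, 0.0669, 0.0784]
ee_rot: [-0.001, 1.0, 0.0, 0.0]
ft_force: [0.9, -0.4, -0.3]
grip_width: 0.747
grasp_force: 103.3
```

>>> {"name": "send_rows", "arguments": {
  "plan": [
    [[0,0,0,0,0,0.004,0.4],[0,0,0,0,0,0,0.4],[0,0,0,0,0,0,0.4],[0,0,0,0,0,0,1],[0,0,0,0,0,0,1],[0,0,0,0,0,0,1],[0,0,0,0,0,-0.1,1],[0,0,0,0,0,-0.2,1],[0,0,0,0,0,-0.2,1],[0,0,0,0,0,0,1],[0,0,0,0,0,0,1],[0,0,0,0,0,0,1]]
  ]
}}

```text
clock: 38.55
position: [0.6413, 0.067, 0.177]
ee_rot: [-0.001, 1.0, 0.0, -0.0]
ft_force: [-0.0, -0.2, -0.3]
grip_width: 0.998
grasp_force: 0.0
```

Run:
```python
from prof import *
o=prof("pl4.png",[prism([.606,.067,np.pi/2],0,z0=.053),prism([.6418,.067,np.pi/2],1,z0=.053)]); togo(.4223,.2438,.22,.2891,o)
```

```text
rows bottom [178.3 116.4 178.5 116.6] top [175.6 134.9 175.8 135.2] cols top [268.8 267.  371.2 373.1]
rows bottom [212.9 179.3 213.1 179.5] top [239.4 176.8 239.6 177. ] cols top [271.6 268.8 368.2 371.1]
294 [(107.5, -23), (136.5, 9), (174.5, -18), (178.5, 8), (226.5, 11), (238.5, -12), (242.5, -8), (251.5, -8), (265.5, 8), (270.5, -6), (286.5, -15), (296.5, 18), (299.5, 7), (325.5, 18)]
324 [(107.5, -19), (136.5, 7), (174.5, -13), (178.5, 8), (239.5, 17), (242.5, -8), (247.5, -9), (258.5, 7), (287.5, -15), (296.5, 18), (299.5, 13), (320.5, 23)]
349 [(107.5, -20), (136.5, 6), (174.5, -16), (178.5, 9), (239.5, 15), (243.5, -9), (287.5, -13), (296.5, 18), (299.5, 13), (318.5, 23)]
now [0.6413 0.067  0.177 ] yaw 1.5724 | shift units [ 1.0938  0.886  -0.2147] turn units 0.8556 t 38.55 j7 1.52
```

View pics/c_pl4.png

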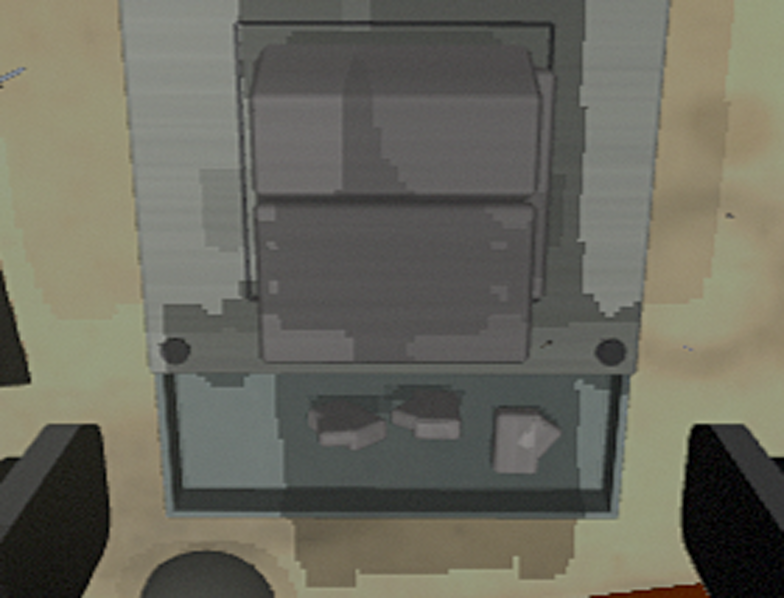

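Layer 2 lies crosswise on layer 1 with its seam at crop row 200, flat and nested. The chips are still in the tray.

>>> {"name": "send_rows", "arguments": {
  "plan": [
    [[0,0,0,0.18,0,0,1],[0,0,0,0.18,0,0,1],[0,0,0,0.18,0,0,1],[0,0,0,0.18,0,0,1],[0,0,0.0778,0.18,0,0,1],[0,0,0.0778,0,0,0,1],[0,0,0.0778,0,0,0,1],[0,0,0.0778,0,0,0,1],[0,0,0.0778,0,0,0,1],[0,0,0.0778,0,0,0,1],[0,0,0.0778,0,0,0,1],[0,0,0.0778,0,0,0,1],[0,0,0.0778,0,0,0,1],[0,0,0.0778,0,0,0,1],[0,0,0.0778,0,0,0,1],[0,0,0,0,0,0,1]]
  ]
}}

```text
clock: 39.93
position: [0.4608, 0.0665, 0.1761]
ee_rot: [0.6, 0.8, -0.001, -0.001]
ft_force: [0.0, -0.1, -0.7]
grip_width: 1.002
grasp_force: 0.0
```

```bash
python3 -c "
from h import *
togo(.4223,.2438,.17,.2891)"
```

```text
now [0.4608 0.0665 0.1761] yaw 0.2831 | shift units [0.905  0.0631 0.03  ] turn units -0.0040 t 39.9333 j7 0.05
```

>>> {"name": "send_rows", "arguments": {
  "plan": [
    [[0,0,-0.004,0.181,0.0126,0.006,1],[0,0,0,0.181,0.0126,0.006,1],[0,0,0,0.181,0.0126,0.006,1],[0,0,0,0.181,0.0126,0.006,1],[0,0,0,0.181,0.0126,0.006,1],[0,0,0,0,0,0,1],[0,0,0,0,0,0,1],[0,0,0,0,0,0,1]]
  ]
}}

```text
clock: 40.6
position: [0.421, 0.2428, 0.1705]
ee_rot: [0.595, 0.804, -0.001, -0.0]
ft_force: [0.3, 0.0, 0.7]
grip_width: 1.001
grasp_force: 0.0
```

```bash
python3 at.py 1 a
```

```text
ingot 1 up was [0.4223 0.2438 0.2891] fit [0.4225 0.2445 0.2906] 0.02796316146850586
now [0.421  0.2428 0.1705] yaw 0.2973 | shift units [0.0071 0.0105 0.7525] turn units 0.0044 t 40.6 j7 -0.30
```

>>> {"name": "send_rows", "arguments": {
  "plan": [
    [[0,0,0.0044,0.007,0.01,0.15,1],[0,0,0,0,0,0.2,1],[0,0,0,0,0,0.2,1],[0,0,0,0,0,0.12,1],[0,0,0,0,0,0.067,1],[0,0,0,0,0,0,1],[0,0,0,0,0,0,1],[0,0,0,0,0,0,0.4],[0,0,0,0,0,0,0.4],[0,0,0,0,0,0,0.4],[0,0,0,0,0,0,0.4],[0,0,0,0,0,0,0.4],[0,0,0,0,0,-0.1,0.4],[0,0,0,0,0,-0.2,0.4],[0,0,0,0,0,-0.2,0.4],[0,0,0,0,0,-0.15,0.4],[0,0,0,0,0,0,0.4]]
  ]
}}

```text
clock: 42.07
position: [0.4257, 0.2472, 0.1613]
ee_rot: [0.598, 0.801, 0.006, 0.001]
ft_force: [1.1, 1.0, -2.1]
grip_width: 0.748
grasp_force: 101.7
```

Run:
```python
from h import *
o=get_obs(); print(o["grip_width"]*85,o["grasp_force"],o["ft_force"]); togo(.6239,.067,.105,0,o)
```

```text
63.568918354244964 101.74512505531311 [ 1.1088  1.0472 -2.1339]
now [0.4257 0.2472 0.1613] yaw 0.2877 | shift units [-1.1466  0.6914  0.2832] turn units 0.1918 t 42.0667 j7 -0.31
```

>>> {"name": "send_rows", "arguments": {
  "plan": [
    [[0,0,0,0,0,0,0.4],[0,0,0.064,0,0,0,0.4],[0,0,0.064,0,0,0,0.4],[0,0,0.064,0,0,0,0.4],[0,0,0,-0.1802,0,0,0.4],[0,0,0,-0.1802,0,0,0.4],[0,0,0,-0.1802,0,0,0.4],[0,0,0,-0.1802,0,0,0.4],[0,0,0,-0.1802,0,0,0.4],[0,0,0,0,0.165,0,0.4],[0,0,0,0,0.165,0,0.4],[0,0,0,0,0.165,0,0.4],[0,0,0,0,0.165,0,0.4],[0,0,0,0,0.165,0,0.4],[0,0,0,0,0.165,0,0.4],[0,0,0,0,0,0,0.4],[0,0,0,0,0,0,0.4],[0,0,0,0,0,0,0.4]]
  ]
}}

```text
clock: 43.57
position: [0.6197, 0.0648, 0.1524]
ee_rot: [0.707, 0.707, -0.001, -0.001]
ft_force: [-0.2, -0.2, -2.0]
grip_width: 0.745
grasp_force: 101.6
```

Run:
```python
from h import *
o=get_obs(); print(o["grip_width"]*85,o["grasp_force"],o["ft_force"]); togo(.6239,.067,.110,0,o)
```

```text
63.35135644834027 101.58998250961304 [-0.1734 -0.2406 -1.9703]
now [0.6197 0.0648 0.1524] yaw -0.0003 | shift units [0.0111 0.0216 0.2119] turn units -0.0002 t 43.5667 j7 -0.03
```

>>> {"name": "send_rows", "arguments": {
  "plan": [
    [[0,0,0,0.011,0.0216,0.08,0.4],[0,0,0,0,0,0.06,0.4],[0,0,0,0,0,0.04,0.4],[0,0,0,0,0,0.03,0.4],[0,0,0,0,0,0,0.4],[0,0,0,0,0,0,0.4]]
  ]
}}

```text
clock: 44.07
position: [0.6247, 0.0674, 0.1119]
ee_rot: [0.707, 0.707, -0.0, -0.0]
ft_force: [0.3, 0.9, -2.3]
grip_width: 0.75
grasp_force: 101.5
```

>>> {"name": "send_rows", "arguments": {
  "plan": [
    [[0,0,0,0,0,0.006,0.4],[0,0,0,0,0,0.006,0.4],[0,0,0,0,0,0,0.4],[0,0,0,0,0,0,0.4]]
  ]
}}

```text
clock: 44.4
position: [0.6252, 0.0675, 0.1097]
ee_rot: [0.707, 0.707, 0.0, 0.0]
ft_force: [0.3, 0.4, -2.3]
grip_width: 0.744
grasp_force: 101.5
```

>>> {"name": "send_rows", "arguments": {
  "plan": [
    [[0,0,0,0,0,0.006,0.4],[0,0,0,0,0,0.006,0.4],[0,0,0,0,0,0.006,0.4],[0,0,0,0,0,0,0.4],[0,0,0,0,0,0,0.4]]
  ]
}}

```text
clock: 44.82
position: [0.6253, 0.0675, 0.1072]
ee_rot: [0.707, 0.707, 0.0, -0.0]
ft_force: [-5.6, -0.7, 8.5]
grip_width: 0.746
grasp_force: 102.9
```

>>> {"name": "send_rows", "arguments": {
  "plan": [
    [[0,0,0,0,0,0,1],[0,0,0,0,0,0,1],[0,0,0,0,0,0,1],[0,0,0,0,0,0,1],[0,0,0,0,0,-0.1,1],[0,0,0,0,0,-0.2,1],[0,0,0,0,0,-0.2,1],[0,0,0,0,0,-0.2,1],[0,0,0,0,0,-0.2,1],[0,0,0,0,0,-0.2,1],[0,0,0,-0.15,0.04,0,1],[0,0,0,-0.15,0.04,0,1],[0,0,0,-0.15,0.04,0,1],[0,0,0,-0.15,0.04,0,1],[0,0,0,0,0,0,1],[0,0,0,0,0,0,1]]
  ]
}}

```text
clock: 46.15
position: [0.657, -0.0552, 0.3256]
ee_rot: [0.708, 0.706, -0.0, 0.0]
ft_force: [0.3, 1.2, -0.1]
grip_width: 0.999
grasp_force: 0.0
```

Run:
```python
from h import *
o,im=snap("wrist","fin.png"); pickle.dump(o,open("fin.pkl","wb")); print(o["position"],yaw(o),o["clock"])
hs=cv2.cvtColor(im,cv2.COLOR_BGR2HSV); w=cv2.morphologyEx(((hs[...,1]>110)&(hs[...,0]<18)).astype(np.uint8),cv2.MORPH_OPEN,np.ones((3,3),np.uint8)).astype(np.float32)
print("scr",fit("wrist",o,w,[.678,-.133,.125],lambda p:rot(box(.048,.124,.003,.027)+box(.022,.09,.027,.061),p)))
P=prism([.6253,.067,0],1,z0=.081); print(proj("wrist",P[4:],o))
```

```text
[ 0.657  -0.0552  0.3256] -0.003943075602495462 46.15
scr (array([ 0.6928, -0.1546,  0.126 ]), np.float64(0.06000107526779175))
[[248.0809  59.2759]
 [244.7155   4.6807]
 [321.2732  58.9919]
 [321.1108   4.3646]]
```

View pics/fin.png

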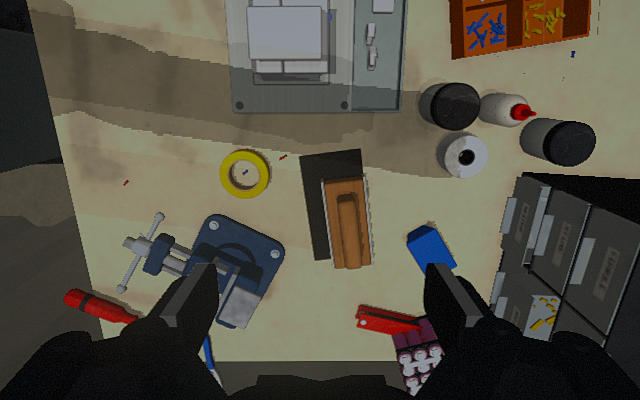

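The stack stands at (285,45) with three chips in the tray at (382,5), (370,33) and (372,58). The scraper, at (347,222), has been knocked aside and its fit is (0.693,-0.155), so it must be put back.

>>> {"name": "send_rows", "arguments": {
  "plan": [
    [[0,0,0,-0.166,0.06,0,0.6],[0,0,0,-0.166,0.06,0,0.6],[0,0,0,-0.165,0.059,0,0.6],[0,0,-0.0435,0,0,0,0.6],[0,0,-0.0435,0,0,0,0.6],[0,0,0,0,0,0.18,0.6],[0,0,0,0,0,0.18,0.6],[0,0,0,0,0,0.18,0.6],[0,0,0,0,0,0.18,0.6],[0,0,0,0,0,0.1,0.6],[0,0,0,0,0,0,0.6],[0,0,0,0,0,0,0.6],[0,0,0,0,0,0,0.6]]
  ]
}}

```text
clock: 47.28
position: [0.694, -0.1513, 0.1641]
ee_rot: [0.659, 0.752, 0.001, 0.001]
ft_force: [-0.3, -1.0, 1.0]
grip_width: 0.605
grasp_force: 0.0
```

Run:
```python
from h import *
o,im=snap("wrist","sc2.png"); hs=cv2.cvtColor(im,cv2.COLOR_BGR2HSV); w=cv2.morphologyEx(((hs[...,1]>110)&(hs[...,0]<18)).astype(np.uint8),cv2.MORPH_OPEN,np.ones((3,3),np.uint8)).astype(np.float32)
print("scr",fit("wrist",o,w,[.6928,-.1546,.126],lambda p:rot(box(.048,.124,.003,.027)+box(.022,.09,.027,.061),p),S=2))
togo(.6928,-.1546,.0495,.126,o)
```

```text
scr (array([ 0.6926, -0.1529,  0.1276]), np.float64(0.0541234016418457))
now [ 0.694  -0.1513  0.1641] yaw 0.1317 | shift units [-0.0151 -0.0095  0.573 ] turn units 0.0038 t 47.2833 j7 0.46
```

>>> {"name": "send_rows", "arguments": {
  "plan": [
    [[0,0,0.003,-0.01,-0.009,0.15,0.6],[0,0,0,0,0,0.15,0.6],[0,0,0,0,0,0.12,0.6],[0,0,0,0,0,0.09,0.6],[0,0,0,0,0,0.06,0.6],[0,0,0,0,0,0,0.6],[0,0,0,0,0,0,0.6],[0,0,0,0,0,0,0],[0,0,0,0,0,0,0],[0,0,0,0,0,0,0],[0,0,0,0,0,0,0],[0,0,0,0,0,0,0],[0,0,0,0,0,0,0]]
  ],
  "squeeze": 60
}}

```text
clock: 48.42
position: [0.6924, -0.1545, 0.0499]
ee_rot: [0.661, 0.75, 0.001, 0.001]
ft_force: [-0.2, -0.2, 7.5]
grip_width: 0.246
grasp_force: 60.0
```

Run:
```python
from h import *
o=get_obs(); print(o["grip_width"]*85,o["grasp_force"],o["ft_force"]); togo(.6777,-.1332+(o["position"][1]+.1537),.09,.125,o)
```

```text
20.932064826621467 60.03291070461273 [-0.1599 -0.1802  7.5351]
now [ 0.6924 -0.1545  0.0499] yaw 0.1261 | shift units [ 0.1108 -0.0594 -0.201 ] turn units 0.0007 t 48.4167 j7 0.49
```

>>> {"name": "send_rows", "arguments": {
  "plan": [
    [[0,0,0,0,0,-0.05,0],[0,0,0,0,0,-0.06,0],[0,0,0,0.055,-0.03,0,0],[0,0,0,0.056,-0.03,0,0],[0,0,0,0,0,0,0],[0,0,0,0,0,0,0],[0,0,0,0,0,0.04,0],[0,0,0,0,0,0.03,0],[0,0,0,0,0,0.015,0],[0,0,0,0,0,0,0],[0,0,0,0,0,0,0]]
  ]
}}

```text
clock: 49.33
position: [0.6764, -0.134, 0.0523]
ee_rot: [0.661, 0.75, -0.0, -0.0]
ft_force: [-0.8, -0.1, -2.8]
grip_width: 0.247
grasp_force: 59.4
```

Run:
```python
from h import *
o=get_obs(); print(o["grip_width"]*85,o["ft_force"]); togo(.6777,-.1338,.0499,.125,o)
```

```text
20.968878140904355 [-0.7526 -0.0573 -2.8211]
now [ 0.6764 -0.134   0.0523] yaw 0.1256 | shift units [0.0001 0.0066 0.0119] turn units 0.0004 t 49.3333 j7 0.47
```

>>> {"name": "send_rows", "arguments": {
  "plan": [
    [[0,0,0,0,0.006,0.007,0],[0,0,0,0,0,0.006,0],[0,0,0,0,0,0,0],[0,0,0,0,0,0,0],[0,0,0,0,0,0,0.5],[0,0,0,0,0,0,0.5],[0,0,0,0,0,0,0.5],[0,0,0,0,0,-0.1,0.5],[0,0,0,0,0,-0.2,0.6],[0,0,0,0,0,-0.2,0.6],[0,0,0,0,0,-0.2,0.6],[0,0,0,0,0,-0.2,0.6],[0,0,0,0,0,-0.2,0.6],[0,0,0,0.2,0,-0.05,0.6],[0,0,0,0.1,0,0,0.6],[0,0,0,0,0,0,0.6],[0,0,0,0,0,0,0.6]]
  ]
}}

```text
clock: 50.75
position: [0.6705, -0.0722, 0.2808]
ee_rot: [0.66, 0.751, 0.001, 0.0]
ft_force: [0.5, -0.7, -0.2]
grip_width: 0.602
grasp_force: 0.0
```

Run:
```python
from h import *
o,im=snap("wrist","fin2.png"); print(o["position"],yaw(o),o["clock"])
hs=cv2.cvtColor(im,cv2.COLOR_BGR2HSV); w=cv2.morphologyEx(((hs[...,1]>110)&(hs[...,0]<18)).astype(np.uint8),cv2.MORPH_OPEN,np.ones((3,3),np.uint8)).astype(np.float32)
print("scr",fit("wrist",o,w,[.678,-.133,.125],lambda p:rot(box(.048,.124,.003,.027)+box(.022,.09,.027,.061),p)))
dk=cv2.morphologyEx(((hs[...,2]<60)|(w>0)).astype(np.uint8),cv2.MORPH_CLOSE,np.ones((5,5),np.uint8)).astype(np.float32)
print("mat",fit("wrist",o,dk,[.678,-.133,.125],MAT))
# stack unchanged? compare light grey pixels of scene/top against earlier expectation
t=optics.camera("top")[:,:,::-1]; cv2.imwrite("pics/top_fin.png",t)
s=sat(t,45); uv=proj("top",prism([.6253,.067,0],1,z0=.081)[4:]); print(uv); 
h=cv2.convexHull(uv.astype(np.float32)).round().astype(np.int32); mk=np.zeros(t.shape[:2],np.uint8); cv2.fillConvexPoly(mk,h,1); g=cv2.cvtColor(t,cv2.COLOR_BGR2GRAY); print(g[mk>0].mean(), g[mk>0].std(), g[int(uv[:,1].max())+12,int(uv[:,0].mean())])
```

```text
[ 0.6705 -0.0722  0.2808] 0.12887843673960617 50.75
scr (array([ 0.6782, -0.1321,  0.1274]), np.float64(0.06319063901901245))
mat (array([ 0.6779, -0.1332,  0.1271]), np.float64(0.025601446628570557))
[[346.7457 198.9759]
 [330.8915 199.3758]
 [345.887  175.974 ]
 [330.1875 176.3717]]
200.0808823529412 16.897784609576767 190
```

```bash
python3 -c "
from workcell import job
print(job.hand_in())"
```

```text
the job is handed in; nothing more can be done
None
```

The job is handed in (result not reported): all three chips are in the tray, the five ingots are stacked 2-2-1 inside the square, and the scraper, put back after being knocked aside, stands within about 1 mm of its mat's centre.

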